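# Pack the canister caddy and fasten its handle

### The arm

A 6-joint arm with a two-finger parallel gripper is mounted at the origin on the work surface. World frame = base frame: x ahead of the robot, y to its left, z up, the work surface at z = 0. Lengths are in m, angles in rad, forces in N, time in s.
With the tool pointing down it reaches from about 0.35 to 0.975 m from the base axis. Payload 4.9 kg.
Tool frame: the origin (TCP) lies between the finger pads; the fingertips stand 19 mm ahead of it and the grasp point (between the pads) is the TCP; z points along the fingers, y is the line along which they close (so a half turn about z gives the same grasp; the last joint's range is limited). The gripper opens to 85 mm and grips with 20 to 120 N. Pads are 22 mm wide; open, the fingers measure 114 mm over their backs; the gripper's body (76 mm by 85 mm) begins 54 mm behind the grasp point. The pads swing forward as they close: fully open they stand 13 mm farther back than shut.
Start: joints at [1.204, 0.053, 1.613, -0, 1.476, -0.119], TCP at [0.153, 0.606, 0.25] pointing down, gripper open.
Joint ranges: [-3.01, 3.01], [-1.01, 2.22], [0.06, 2.58], [-1.02, 4.17], [0.09, 2.62], [-3.14, 3.14]. Speed limits (rad/s): [2.57, 2.57, 3.14, 3.14, 3.14, 3.14].

### API

Orientations are given as a rotation vector (axis times angle).
In Python, from station import ctrl gives the robot as it stands. The module is installed in compiled form; this text tells all that it offers.
- The arm moves only by the tool servo_tool, never from a script. Its argument "increments" is a list that holds one entry, the list of rows, each a list of 5 numbers: the finger opening in cm, from 0 to 8.54, then the shift along the tool's x, y, z in cm, then the turn about the tool's z in degrees. A call has 1 to 5 rows; each row is the pose to reach, as a shift and turn from the pose commanded when the call began, along the tool's axes at that moment; what a row does not reach only later rows make up. A row lasts 1/10 s, in which the tool goes at most 50 mm and 8.59 degrees, less where a joint would pass 70% of its speed; a pose out of reach is approached as far as the arm can. A call with a gripper value outside its range is refused whole. The fingers move at their own pace and stop on an object; "newtons" is the grip in N (left out, the last holds). Time passes only in rows, so rows that repeat a pose let the fingers close. It gives the time, the measured TCP pose, the force, the opening and the grip force at its end, in the units of the state.
- ctrl.get_obs(): the state, without advancing time (a new reading comes with each control period).
- ctrl.get_image(name): name is "side" or "top"; returns a dict with "img" (480x640x3 uint8, red, green, blue), "fx", "fy", "cx", "cy" (pixels), "rvec" (rotation vector, rad) and "tvec" (3), from world to camera coordinates, as OpenCV has them. Camera axes: x right, y down, z forward; pixel columns grow to the right and rows downward; lengths in m; the calibration is good to about 2 mm. A picture is of the moment at which its call begins. There is no depth.
- ctrl.finish_job(): hands the job in; it is judged then, once.
The state is a dict: "t": time; "q": joint angles; "dq": joint speeds; "effort": joint torques, N m; "tool_pos": TCP position; "tool_rot": TCP orientation; "contact_force": force on the tool from outside, world axes, zero at the start; "wrist_torque": the same for the moment, N m; "opening": finger opening in m; "grip_force": force on a finger pad.
Only numpy, scipy, OpenCV 4.12 (cv2) and the standard library are available. Lean on these libraries where they do the work, as an engineer would, in place of code of your own. Each camera call takes 0.05 s, during which the arm holds its last target. There are 200 camera calls.

### The job

Pack the kitchen caddy for carrying: stand every knobbed canister upright inside it, then lay the handle bar across the top, grip up, with its holes over the holes in the two end rails, and put a thumbscrew down through bar and rail at each end until its head sits fully home on the bar. Last of all push the caddy's end door shut until it snaps onto its catch. Leave the other things on the worktop where they are.

Things in the scene. Friction and masses are not known exactly. Their poses are not given: they have to be found in the camera images.
- caddy_floor (a point): Caddy: open-topped plywood box fixed to the worktop, 174 mm (x) by 300 mm (y), top at 128 mm, inside 150 by 285 mm. This point: centre of its inner floor, 8 mm above the worktop; x across, y along, z up. The -y end is the door. An aluminium end rail 50 mm wide, 8 mm thick, lies flush in the top at each end; the open mouth between them is 150 mm (x) by 200 mm (y), centred on this point.
- caddy_hole_door_end (a point): Centre of the 14 mm round through-hole in the end rail at the door end, on the rail's top face (128 mm above the worktop, 125 mm from the caddy's middle).
- caddy_hole_far_end (a point): The same in the other end rail.
- door (a joint): Angle (rad) of the caddy's end door: 0 fully shut, growing as it swings outwards on an upright hinge at the caddy's +x side, up to 1.4. It stays where it is left. A sprung roller catch resists over the last 0.12 rad (about 2 N at the free edge), snaps over near 0.06 rad and then holds it at 0; a door that has not snapped over stands ajar.
- door_hinge (a point): Top of the door's hinge line, 128 mm above the worktop. Axes turn with the door: the panel reaches 171 mm along -x; its outer face looks to -y, 6 mm from the hinge line; plywood 10 mm thick, from 4 to 128 mm above the worktop. A 20 mm knob sticks out 16 mm from the outer face near the free edge, 49 mm up.
- door_edge (a point): Point on the door's outer face at its top, 5 mm from the free edge and 166 mm from the hinge.
- bar_grip (a point): Handle bar: dark wooden strip 46 mm (x) by 296 mm (y), 10 mm thick, a hole near each end and, upright on its middle, a grip block 18 mm (x) by 100 mm (y) by 32 mm high, top 42 mm above the underside. This point: centre of the grip block, 26 mm above the underside; y along the bar. About 0.22 kg, lies grip up. Either end may go to either end of the caddy.
- bar_hole_a (a point): Centre of the bar's hole in its -y half, 14 mm diameter, on the strip's top face (10 mm above its underside), 125 mm from the middle.
- bar_hole_b (a point): The same in its +y half.
- screw1_head (a point): Steel thumbscrew, standing head up in a hole of a fixed wooden block (50 by 120 mm, 46 mm high; screws 60 mm apart): knurled round head 24 mm across, 34 mm high; shank 10 mm across, 38 mm long with a tapered end (pushes in without turning). This point: centre of the head, 17 mm above its underside; z along the screw, to the head. 60 g.
- screw1_tip (a point): The lower end of that thumbscrew's shank, 38 mm below the head's underside and 55 mm below the head's centre; z along the screw, towards the head.
- screw2_head (a point): Steel thumbscrew, standing head up in a hole of a fixed wooden block (50 by 120 mm, 46 mm high; screws 60 mm apart): knurled round head 24 mm across, 34 mm high; shank 10 mm across, 38 mm long with a tapered end (pushes in without turning). This point: centre of the head, 17 mm above its underside; z along the screw, to the head. 60 g.
- screw2_tip (a point): The lower end of that thumbscrew's shank, 38 mm below the head's underside and 55 mm below the head's centre; z along the screw, towards the head.
- canister1_mid (a point): White ceramic canister with a wooden lid and tall knob: body 56 mm across and 62 mm high, lid to 68 mm, knob 24 mm across from there to the top at 102 mm. This point is its centre, 51 mm above its underside; z up the canister. 150 to 310 g. Two to four of these are present.
- canister2_mid (a point): White ceramic canister with a wooden lid and tall knob: body 56 mm across and 62 mm high, lid to 68 mm, knob 24 mm across from there to the top at 102 mm. This point is its centre, 51 mm above its underside; z up the canister. 150 to 310 g. Two to four of these are present.
- canister3_mid (a point): White ceramic canister with a wooden lid and tall knob: body 56 mm across and 62 mm high, lid to 68 mm, knob 24 mm across from there to the top at 102 mm. This point is its centre, 51 mm above its underside; z up the canister. 150 to 310 g. Two to four of these are present.
- canister4_mid (a point): White ceramic canister with a wooden lid and tall knob: body 56 mm across and 62 mm high, lid to 68 mm, knob 24 mm across from there to the top at 102 mm. This point is its centre, 51 mm above its underside; z up the canister. 150 to 310 g. Two to four of these are present.
- jar_mid (a point): Glass jar with a steel cap, 60 mm across, 85 mm high, no knob: not part of the job. This point is its middle, half-way up.
- salt_mid (a point): Salt drum, 72 mm across, 130 mm high: not part of the job. This point is its middle, half-way up.
- mill_mid (a point): Wooden pepper mill, 145 mm high: not part of the job. This point is its middle, half-way up.
- tub_mid (a point): Clear food tub, 110 by 150 by 60 mm: not part of the job. This point is its middle, half-way up.
- mug_mid (a point): Mug, 80 mm across, 90 mm high: not part of the job. This point is its middle, half-way up.

How it is judged:
By the outcome, as a careful person would: the job done as asked, in the order asked, and still so for the second after the job is handed in, with the robot touching nothing.
Of canister1, canister2, canister3, canister4 only 2 to 4 are there at a start; the rules pass over those that are not, and their reading is None.
At some moment in a run one of canister1, canister2, canister3, canister4, bar may be knocked a few centimetres aside while the robot is not near it.
It also fails if it takes over 210 s, if anything falls off the work surface, if the arm or the gripper's body presses on something with over 40 N, if the wrist force passes 120 N, or if a joint passes its speed limit or range.

## Working session

There is one attempt and no reset: what is moved stays moved. The work goes in short steps, Python scripts to look and compute and a tool call to move; the robot and the scene stay as the last step left them, time stands still between calls to the robot, and variables do not carry over. Pictures are saved under pics/ and viewed, at most 14 in all, crops included, and the job is handed in when it is done.

Besides the shell and the picture viewer there is one more tool, called after "Call:" as name([rows], argument=value, ...), one row to a line, values as JSON. servo_tool: Moves the arm, as the interface text tells. Its arguments: {"type":"object","properties":{"increments":{"type":"array"},"newtons":{"type":"number"}},"required":["increments"]}

```bash
mkdir -p pics; cat > h.py <<'E'
import numpy as np, cv2
from station import ctrl
def snap(n, f=None):
    d=ctrl.get_image(n)
    if f: cv2.imwrite('pics/'+f, d['img'][:,:,::-1])
    return d
def cam(d):
    R=cv2.Rodrigues(np.array(d['rvec'],float))[0]; t=np.array(d['tvec'],float).ravel()
    return R,t
def ray(d,u,v):
    R,t=cam(d); return -R.T@t, R.T@np.array([(u-d['cx'])/d['fx'],(v-d['cy'])/d['fy'],1.])
def plane(d,u,v,z):
    c,r=ray(d,u,v); return c+r*(z-c[2])/r[2]
def proj(d,p):
    R,t=cam(d); q=R@np.array(p,float)+t; return np.array([d['fx']*q[0]/q[2]+d['cx'],d['fy']*q[1]/q[2]+d['cy']])
def tri(d1,p1,d2,p2):
    c1,r1=ray(d1,*p1);c2,r2=ray(d2,*p2)
    A=np.stack([r1,-r2],1); s=np.linalg.lstsq(A,c2-c1,rcond=None)[0]
    a=c1+s[0]*r1;b=c2+s[1]*r2
    return (a+b)/2,np.linalg.norm(a-b)
def toolshift(target, o=None):
    o=o or ctrl.get_obs(); R=cv2.Rodrigues(np.array(o['tool_rot'],float))[0]
    return 100*R.T@(np.array(target)-np.array(o['tool_pos']))
E
python3 - <<'E'
from h import *
for n in('top','side'):
    d=snap(n,n+'0.png'); print(n,d['fx'],d['cx'],d['cy'],d['rvec'],d['tvec'],ray(d,320,240))
o=ctrl.get_obs();print(o)
E
```

```text
top 581.7722141392527 317.06080076895483 233.82491602083326 [ 2.12202782 -2.14983851  0.16887256] [-0.02364414  0.57195623  1.792309  ] (array([ 0.27675092, -0.0351745 ,  1.86070852]), array([ 0.14984257, -0.00268925, -0.98877609]))
side 463.9523401001004 321.3452169156628 239.43199068937867 [ 2.12306417 -0.08041299  0.01626069] [-0.57633243  0.0832105   1.36796082] (array([ 0.51928337, -1.15541282,  0.77830962]), array([ 0.04090411,  0.84897325, -0.52685974]))
{'t': 0.1, 'q': array([ 1.20399700e+00,  5.33072372e-02,  1.61417342e+00,  1.00078237e-06,
        1.47601614e+00, -1.18973333e-01]), 'dq': array([ 0.00062993, -0.00034751, -0.00450539,  0.00068066, -0.00215204,
        0.00021582]), 'effort': array([ 3.08963881e-04, -3.94901383e+01, -3.71363282e+01, -1.28814095e-04,
        3.92221598e-03, -6.76325598e-06]), 'tool_pos': array([0.15309901, 0.60540227, 0.24916578]), 'tool_rot': array([-3.88231981e-01, -3.11704806e+00,  2.90241637e-03]), 'contact_force': array([-0.41004997, -0.42077257,  0.19989065]), 'wrist_torque': array([ 0.04020576, -0.00884591, -0.01187797]), 'grip_force': 0.0, 'opening': 0.08517124123894668}
```

View pics/top0.png

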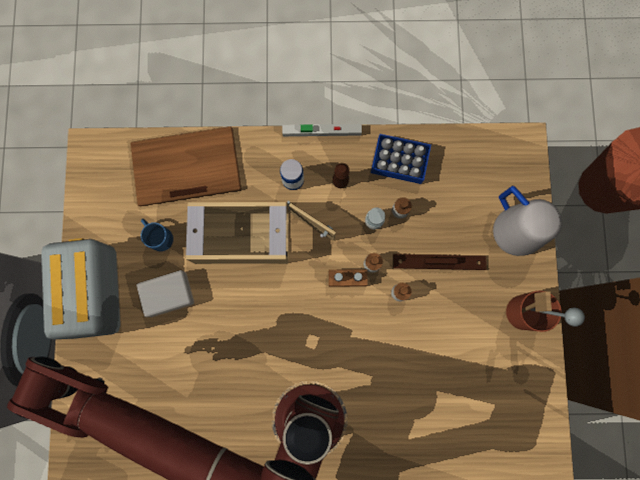

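View pics/side0.png

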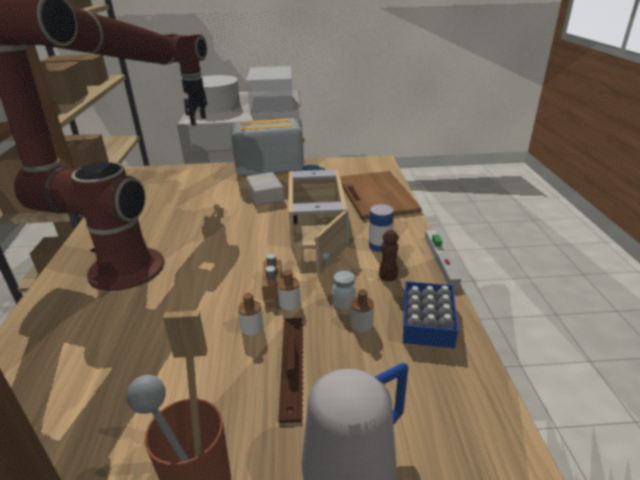

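The top view shows three canisters, with knobs at about (403,206), (374,261) and (402,291). The bar is at (440,262), the screws at (338,277) and (359,277), and the caddy rails at (194,230) and (278,230). The door is open toward (325,222), and the jar is at (376,217). The side view agrees.

```bash
python3 - <<'E'
from h import *
t=cv2.imread('pics/top0.png'); s=cv2.imread('pics/side0.png')
a=cv2.resize(t[185:315,175:335],(800,650),interpolation=cv2.INTER_CUBIC)[:590]
b=cv2.resize(t[185:315,325:500],(800,594),interpolation=cv2.INTER_CUBIC)
cv2.imwrite('pics/ca.png',a);cv2.imwrite('pics/cb.png',b)
cv2.imwrite('pics/cc.png',cv2.resize(s[160:430,200:410],(466,599),interpolation=cv2.INTER_CUBIC))
E
```

```text
(no output)
```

View pics/ca.png

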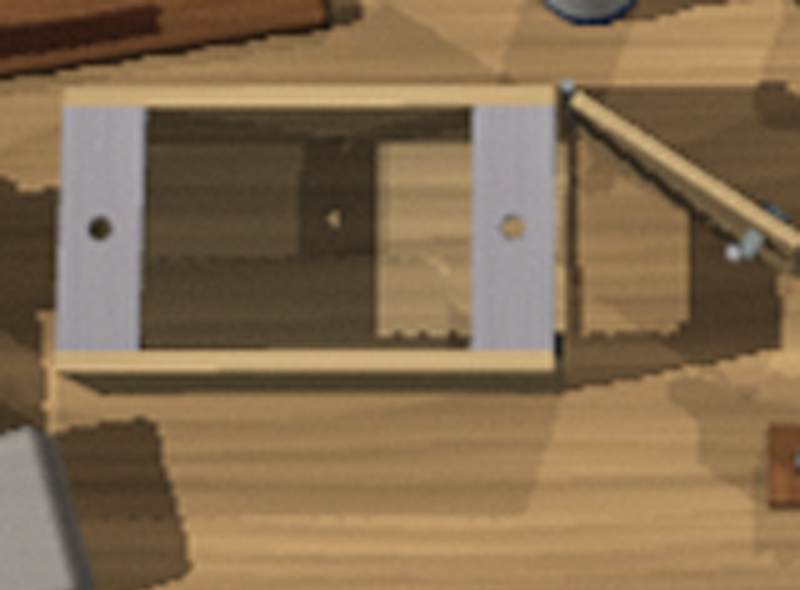

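View pics/cb.png

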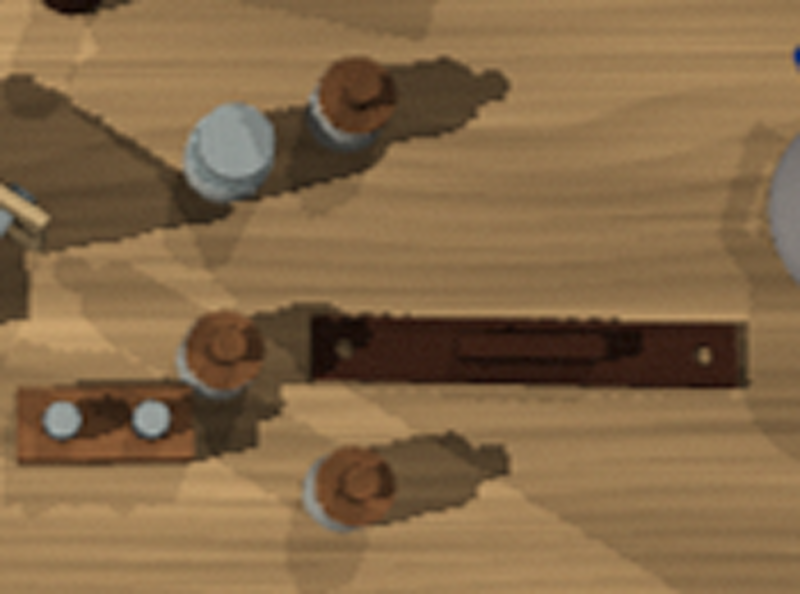

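View pics/cc.png

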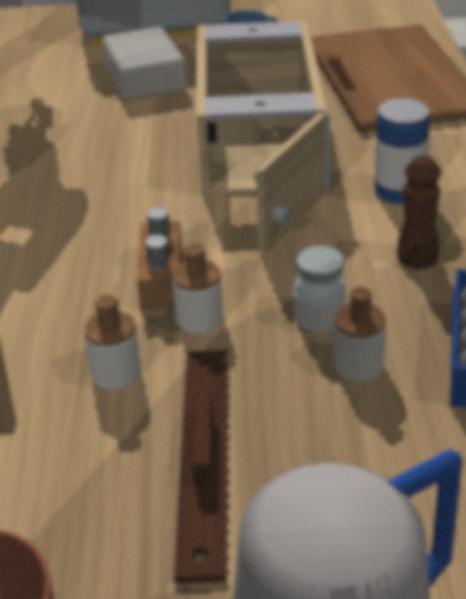

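The crops show the rail holes at (195.0,230.5) and (277.3,230.5) and the bar holes at (400.2,261.3) and (479,262.7). The screw heads are at (338.5,276.8) and (358,276.7). The canister knob tops are at (406,203.4), (375.3,259.4) and (404.4,289.1).

```bash
cat > meas.py <<'E'
from h import *
def cents(d,mask,box,amin=15,K=6):
    x0,y0,x1,y1=box
    n,l,st,c=cv2.connectedComponentsWithStats(mask[y0:y1,x0:x1].astype(np.uint8))
    return [(c[i]+[x0,y0],st[i,4]) for i in range(1,n) if st[i,4]>=amin]
def up(im,box,k=6):
    x0,y0,x1,y1=box; return cv2.resize(im[y0:y1,x0:x1],None,fx=k,fy=k,interpolation=cv2.INTER_CUBIC)
def unup(p,box,k=6): return np.array([(p[0]+.5)/k-.5+box[0],(p[1]+.5)/k-.5+box[1]])
def blobs(img,box,f,amin,k=6):
    u=up(img,box,k); m=f(u).astype(np.uint8)
    cs,_=cv2.findContours(m,cv2.RETR_EXTERNAL,cv2.CHAIN_APPROX_NONE); out=[]
    for c in cs:
        a=cv2.contourArea(c)/k/k
        if a>=amin:
            M=cv2.moments(c); (p,r)=cv2.minEnclosingCircle(c)
            out.append((unup((M['m10']/M['m00'],M['m01']/M['m00']),box,k),a,cv2.minAreaRect(c),c))
    return out
def hsv(u): return cv2.cvtColor(u,cv2.COLOR_RGB2HSV).astype(int)
grey=lambda u:(lambda h:(h[...,1]<45)&(h[...,2]>110))(hsv(u))
lid=lambda u:(lambda h:(h[...,0]<13)&(h[...,1]>120)&(h[...,2]>70))(hsv(u))
E
python3 - <<'E'
from meas import *
d=snap('top'); im=d['img']; r=lambda x:np.round(x,4)
for nm,box in(('far',(180,195,212,265)),('near',(262,195,290,265))):
    for c,a,R,_ in blobs(im,box,grey,100): print(nm,r(c),a,r(plane(d,*c,.128)),np.round(R[1],1)/6,R[2])
for nm,p,z in(('farhole',(194.9,230.5),.128),('nearhole',(277.3,230.5),.128),('barA',(479,262.7),.01),('barB',(400.2,261.3),.01),('c1',(406,203.4),.102),('c2',(375.3,259.4),.102),('c3',(404.4,289.1),.102),('s1',(338.4,276.8),.08),('s2',(358,276.7),.08),('hinge',(288.7,202.5),.128),('dooredge',(334,236),.128),('jar',(376,214),.085)):
    print(nm,r(plane(d,*p,z)))
for box in((320,265,372,288),):
    for c,a,R,_ in blobs(im,box,grey,15): print('screw',r(c),a,r(plane(d,*c,.08)))
for nm,box in(('c1',(390,190,425,222)),('c2',(360,245,392,276)),('c3',(388,277,422,305))):
    print(nm,im[int((box[1]+box[3])/2),int((box[0]+box[2])/2)])
    for c,a,R,_ in blobs(im,box,lid,25): print(nm,r(c),a,r(plane(d,*c,.068)),np.round(R[1],0)/6)
o=ctrl.get_obs();Rt=cv2.Rodrigues(o['tool_rot'])[0];print(r(Rt))
E
```

```text
far [194.6208 230.3552] 801.2361111111112 [0.5739 0.3387 0.128 ] [17.11666667 49.08333333] 1.5343414545059204
near [277.2233 229.9412] 792.8333333333334 [0.5718 0.0889 0.128 ] [17.13333333 48.76666667] 0.5003870725631714
farhole [0.5734 0.3379 0.128 ]
nearhole [0.5701 0.0887 0.128 ]
barA [ 0.4771 -0.5469  0.01  ]
barB [ 0.4849 -0.2956  0.01  ]
c1 [ 0.654  -0.3069  0.102 ]
c2 [ 0.4814 -0.2072  0.102 ]
c3 [ 0.3902 -0.2923  0.102 ]
s1 [ 0.4318 -0.0948  0.08  ]
s2 [ 0.4314 -0.1549  0.08  ]
hinge [0.6561 0.0538 0.128 ]
dooredge [ 0.551  -0.0823  0.128 ]
jar [ 0.6253 -0.2151  0.085 ]
screw [338.088  276.3073] 43.458333333333336 [ 0.4334 -0.0939  0.08  ]
screw [357.6758 275.9984] 42.90277777777778 [ 0.4335 -0.1539  0.08  ]
c1 [58 37 23]
c2 [111  74  44]
c3 [112  73  44]
[[-9.695e-01  2.452e-01 -5.000e-04]
 [ 2.452e-01  9.695e-01 -1.500e-03]
 [ 2.000e-04 -1.600e-03 -1.000e+00]]
```

```bash
cat >> meas.py <<'E'
lid=lambda u:(lambda h:(h[...,0]<17)&(h[...,1]>140)&(h[...,2]>85))(hsv(u))
def canister(d,box):
    return [(np.round(c,2),round(a),np.round(plane(d,*c,.068),4),np.round(np.array(R[1])/6,1)) for c,a,R,_ in blobs(d['img'],box,lid,25)]
E
python3 - <<'E'
from meas import *
d=snap('top'); s=snap('side')
for box in((390,190,425,222),(360,245,389,276),(388,277,422,305)): print(canister(d,box))
for p,q in (((406,203.4),(362.0,293.5)),((375.3,259.4),(288,272.5)),((404.4,289.1),(249,296))): print(tri(d,p,s,q),proj(s,[*plane(d,*p,.102)[:2],.102]))
print(toolshift([.4814,-.2072,.25]))
E
```

```text
[(array([401.84, 204.68]), 134, array([ 0.6573, -0.299 ,  0.068 ]), array([16.2, 15.4]))]
[(array([373.06, 261.11]), 168, array([ 0.4801, -0.2035,  0.068 ]), array([16.7, 15.6]))]
[(array([401.7 , 291.13]), 196, array([ 0.3863, -0.2888,  0.068 ]), array([17.3, 16.1]))]
(array([ 0.65482412, -0.30737419,  0.09921929]), np.float64(0.0004725659210846171)) [361.54869011 292.48643885]
(array([ 0.48222586, -0.20745186,  0.09919437]), np.float64(0.001002106594107818)) [287.40573344 271.59414219]
(array([ 0.39088215, -0.29266894,  0.09899361]), np.float64(0.0009544447599366805)) [248.3888202  294.94733149]
[-5.17552427e+01 -7.07499419e+01  3.39530230e-02]
```

Call:
servo_tool([
  [[8.5, 0, 0, 0, 8.5], [8.5, 0, 0, 0, 17], [8.5, 0, 0, 0, 25.5], [8.5, 0, 0, 0, 34], [8.5, 0, 0, 0, 42.5]],
])

```text
t: 0.75
tool_pos: [0.1532, 0.6058, 0.2501]
tool_rot: [1.5, 2.76, -0.001]
contact_force: [0.1, -0.8, -1.1]
opening: 0.0852
grip_force: 0.0
```

Call:
servo_tool([
  [[5, 0, 0, 0, 8.5], [5, 0, 0, 0, 17], [5, 0, 0, 0, 25.5], [5, 0, 0, 0, 33.3], [5, 0, 0, 0, 33.3]],
])

```text
t: 1.25
tool_pos: [0.1532, 0.6058, 0.2501]
tool_rot: [2.221, 2.222, -0.0]
contact_force: [0.2, 0.0, -0.3]
opening: 0.05
grip_force: 0.0
```

Call:
servo_tool([
  [[5, -20, 15, 0, 0], [5, -20, 15, 0, 0], [5, -20, 15, 0, 0], [5, -20, 15, 0, 0], [5, -20, 15, 0, 0]],
])

```text
t: 1.75
tool_pos: [0.304, 0.4043, 0.2504]
tool_rot: [2.217, 2.226, 0.001]
contact_force: [-0.1, 0.1, -0.2]
opening: 0.0498
grip_force: 0.0
```

Call:
servo_tool([
  [[5, -20, 15, 0, 0], [5, -20, 15, 0, 0], [5, -20, 15, 0, 0], [5, -20, 15, 0, 0], [5, -20, 15, 0, 0]],
])

```text
t: 2.25
tool_pos: [0.4541, 0.2041, 0.2506]
tool_rot: [2.217, 2.225, 0.001]
contact_force: [1.0, 0.8, 0.4]
opening: 0.0498
grip_force: 0.0
```

Call:
servo_tool([
  [[5, -20, 1, 0, 0], [5, -20, 1, 0, 0], [5, -20, 1, 0, 0], [5, -20, 1, 0, 0], [5, -20, 1, 0, 0]],
])

```text
t: 2.75
tool_pos: [0.4633, 0.0009, 0.2505]
tool_rot: [2.226, 2.214, -0.002]
contact_force: [-0.2, 0.9, 0.5]
opening: 0.0497
grip_force: 0.0
```

Call:
servo_tool([
  [[5, -20, 1, 0, 0], [5, -20, 1, 0, 0], [5, -20, 1, 0, 0], [5, -20, 1, 0, 0], [5, -20, 1, 0, 0]],
])

```text
t: 3.25
tool_pos: [0.4732, -0.1981, 0.2503]
tool_rot: [2.224, 2.218, -0.002]
contact_force: [-0.6, 0.9, 0.0]
opening: 0.0501
grip_force: 0.0
```

Call:
servo_tool([
  [[5, -0.9, 0.8, 4, 0], [5, -0.9, 0.8, 8, 0], [5, -0.9, 0.8, 12, 0], [5, -0.9, 0.8, 14, 0], [5, -0.9, 0.8, 15.8, 0]],
])

```text
t: 3.75
tool_pos: [0.4807, -0.2012, 0.0901]
tool_rot: [-2.215, -2.223, 0.0]
contact_force: [0.1, -0.0, 0.0]
opening: 0.0501
grip_force: 0.0
```

Call:
servo_tool([
  [[5, 0, 0, 0, 0], [2, 0, 0, 0, 0], [2, 0, 0, 0, 0], [2, 0, 0, 0, 0], [2, 0, 0, 0, 0]],
], newtons=50)

```text
t: 4.25
tool_pos: [0.4822, -0.2034, 0.0938]
tool_rot: [2.219, 2.22, 0.002]
contact_force: [-0.3, 1.2, 2.7]
opening: 0.0225
grip_force: 49.2
```

Call:
servo_tool([
  [[1.5, 0, 0, 0, 0], [1.5, 0, 0, 0, 0], [1.5, 0, 0, -2, 0], [1.5, 0, 0, -4, 0], [1.5, 0, 0, -6, 0]],
])

```text
t: 4.75
tool_pos: [0.4804, -0.2028, 0.1517]
tool_rot: [-2.22, -2.22, 0.002]
contact_force: [-0.3, -0.3, -2.2]
opening: 0.0228
grip_force: 49.3
```

Call:
servo_tool([
  [[1.5, 0, 0, -5, 0], [1.5, 0, 0, -11, 0], [1.5, 4, 1, -11, 0], [1.5, 8, 2, -11, 0], [1.5, 12, 3, -11, 0]],
])

```text
t: 5.25
tool_pos: [0.5112, -0.0822, 0.2623]
tool_rot: [2.223, 2.22, -0.0]
contact_force: [0.1, 0.3, -3.9]
opening: 0.0223
grip_force: 49.7
```

Call:
servo_tool([
  [[1.5, 18, 4, 0, 0], [1.5, 18, 4, 0, 0], [1.5, 18, 4, 0, 0], [1.5, 18, 4, 0, 0], [1.5, 18, 4, 0, 0]],
])

```text
t: 5.75
tool_pos: [0.5509, 0.1005, 0.2609]
tool_rot: [-2.214, -2.226, 0.001]
contact_force: [-0.4, -0.4, -2.5]
opening: 0.0226
grip_force: 49.6
```

Call:
servo_tool([
  [[1.5, 18, 4, 0, 0], [1.5, 18, 4, 0, 0], [1.5, 18, 4, 0, 0], [1.5, 18, 4, 0, 0], [1.5, 18, 4, 0, 0]],
])

```text
t: 6.25
tool_pos: [0.591, 0.2796, 0.2606]
tool_rot: [-2.216, -2.224, 0.002]
contact_force: [-0.5, -0.3, -1.4]
opening: 0.0227
grip_force: 49.7
```

Call:
servo_tool([
  [[1.5, 0, 0, 4, 0], [1.5, 0, 0, 8, 0], [1.5, 0, 0, 12, 0], [1.5, 0, 0, 15, 0], [1.5, 0, 0, 15.4, 0]],
])

```text
t: 6.75
tool_pos: [0.5885, 0.274, 0.103]
tool_rot: [-2.221, -2.218, 0.014]
contact_force: [0.3, 0.4, -1.6]
opening: 0.0226
grip_force: 49.7
```

Call:
servo_tool([
  [[1.5, 0, 0, 0, 0], [1.5, 0, 0, 0.2, 0], [1.5, 0, 0, 0.4, 0], [1.5, 0, 0, 0.5, 0], [1.5, 0, 0, 0.5, 0]],
])

```text
t: 7.25
tool_pos: [0.5916, 0.2771, 0.104]
tool_rot: [2.221, 2.221, 0.001]
contact_force: [-0.4, 0.9, -2.2]
opening: 0.0225
grip_force: 49.7
```

Call:
servo_tool([
  [[1.5, 0, 0, 0.1, 0], [1.5, 0, 0, 0.2, 0], [1.5, 0, 0, 0.2, 0], [1.5, 0, 0, 0.2, 0]],
])

```text
t: 7.65
tool_pos: [0.5916, 0.277, 0.1019]
tool_rot: [2.221, 2.221, 0.001]
contact_force: [-2.1, -0.9, 2.1]
opening: 0.0227
grip_force: 50.1
```

Call:
servo_tool([
  [[1.5, 0, 0, 0.1, 0], [1.5, 0, 0, 0.2, 0], [1.5, 0, 0, 0.2, 0], [1.5, 0, 0, 0.2, 0]],
])

```text
t: 8.05
tool_pos: [0.5918, 0.277, 0.1019]
tool_rot: [2.221, 2.221, 0.001]
contact_force: [-4.8, -2.8, 10.0]
opening: 0.0225
grip_force: 51.3
```

Call:
servo_tool([
  [[3.8, 0, 0, -0.2, 0], [3.8, 0, 0, -0.2, 0], [3.8, 0, 0, -0.2, 0], [3.8, 0, 0, -4, 0], [3.8, 0, 0, -9, 0]],
])

```text
t: 8.55
tool_pos: [0.5889, 0.2761, 0.1855]
tool_rot: [-2.219, -2.219, 0.012]
contact_force: [0.7, 0.3, 0.5]
opening: 0.0381
grip_force: 0.0
```

Call:
servo_tool([
  [[4, 0, 0, -5, 0], [4, -4, -1.5, -7, 0], [4, -8, -3, -7, 0], [4, -12, -4.5, -7, 0], [4, -16, -6, -7, 0]],
])

```text
t: 9.05
tool_pos: [0.5306, 0.1157, 0.2592]
tool_rot: [2.22, 2.222, 0.0]
contact_force: [-0.1, 0.2, -0.9]
opening: 0.0399
grip_force: 0.0
```

Call:
servo_tool([
  [[4, -15, -5, 0, 0], [4, -15, -5, 0, 0], [4, -15, -5, 0, 0], [4, -15, -5, 0, 0]],
])

```text
t: 9.45
tool_pos: [0.48, -0.0368, 0.259]
tool_rot: [2.227, 2.215, -0.002]
contact_force: [0.9, 1.1, -0.3]
opening: 0.0397
grip_force: 0.0
```

```bash
python3 - <<'E'
from meas import *
d=snap('top','top1.png')
for box in((390,190,425,222),(388,277,422,305)): print(canister(d,box))
o=ctrl.get_obs(); print(o['tool_pos'],o['q'],toolshift([.391,-.2925,.094]))
E
```

```text
[(array([401.91, 205.22]), 153, array([ 0.6556, -0.2991,  0.068 ]), array([16.2, 15.4]))]
[(array([401.8 , 291.09]), 198, array([ 0.3864, -0.2891,  0.068 ]), array([17. , 16.2]))]
[ 0.48040148 -0.03592292  0.25908237] [-2.28870815e-01 -3.06404791e-01  1.92537319e+00 -7.44339267e-04
  1.52240814e+00 -2.24085312e-01] [-25.68711351  -8.81893532  16.52769472]
```

View pics/top1.png

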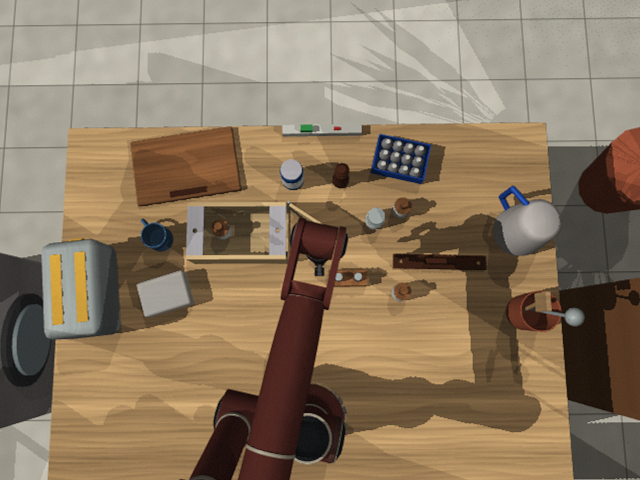

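The first canister stands in the caddy at (220,228), and the others haven't moved. Next is the canister at (402,291).

Call:
servo_tool([
  [[4.5, -25.7, -8.8, 0, 0], [4.5, -25.7, -8.8, 0, 0], [4.5, -25.7, -8.8, 0, 0], [4.5, -25.7, -8.8, 0, 0], [4.5, -25.7, -8.8, 0, 0]],
])

```text
t: 10.0
tool_pos: [0.4004, -0.2704, 0.2593]
tool_rot: [2.219, 2.223, 0.001]
contact_force: [0.0, 0.1, 0.5]
opening: 0.0451
grip_force: 0.0
```

Call:
servo_tool([
  [[4.5, -1.6, -0.5, 0, 0], [4.5, -1.6, -0.5, 0, 0], [4.5, -1.6, -0.5, 4, 0]],
])

```text
t: 10.3
tool_pos: [0.3988, -0.2876, 0.225]
tool_rot: [2.213, 2.213, 0.002]
contact_force: [0.6, 0.3, -0.5]
opening: 0.0448
grip_force: 0.0
```

```bash
python3 - <<'E'
from h import *
o=ctrl.get_obs(); print(o['tool_pos'],toolshift([.391,-.2925,.094]))
E
```

```text
[ 0.39876663 -0.28760475  0.22501481] [-0.38755664 -0.8987334  13.09708879]
```

Call:
servo_tool([
  [[4.5, -0.2, -0.4, 4, 0], [4.5, -0.2, -0.4, 8, 0], [4.5, -0.2, -0.4, 11, 0], [4.5, -0.2, -0.4, 12.5, 0], [4.5, -0.2, -0.4, 12.5, 0]],
])

```text
t: 10.8
tool_pos: [0.3907, -0.2844, 0.0911]
tool_rot: [-2.214, -2.219, -0.001]
contact_force: [-0.1, 0.2, -0.3]
opening: 0.0451
grip_force: 0.0
```

Call:
servo_tool([
  [[4.5, 0, 0, 0, 0], [1.5, 0, 0, 0, 0], [1.5, 0, 0, 0, 0], [1.5, 0, 0, 0, 0], [1.5, 0, 0, 0, 0]],
])

```text
t: 11.3
tool_pos: [0.3922, -0.2883, 0.0958]
tool_rot: [2.22, 2.219, 0.001]
contact_force: [0.5, 0.7, 5.1]
opening: 0.023
grip_force: 49.1
```

Call:
servo_tool([
  [[1.5, 0, 0, 0, 0], [1.5, 0, 0, -4, 0], [1.5, 0, 0, -9, 0], [1.5, 0, 0, -13, 0], [1.5, 0, 0, -16.5, 0]],
])

```text
t: 11.8
tool_pos: [0.391, -0.2875, 0.2606]
tool_rot: [2.222, 2.221, -0.0]
contact_force: [0.9, -0.1, -2.8]
opening: 0.0223
grip_force: 50.0
```

Call:
servo_tool([
  [[1.5, 20, 6.4, 0, 0], [1.5, 20, 6.4, 0, 0], [1.5, 20, 6.4, 0, 0], [1.5, 20, 6.4, 0, 0], [1.5, 20, 6.4, 0, 0]],
])

```text
t: 12.3
tool_pos: [0.4553, -0.0834, 0.2579]
tool_rot: [-2.213, -2.226, -0.001]
contact_force: [-0.2, -0.5, -3.5]
opening: 0.0226
grip_force: 49.2
```

Call:
servo_tool([
  [[1.5, 20, 6.4, 0, 0], [1.5, 20, 6.4, 0, 0], [1.5, 20, 6.4, 0, 0], [1.5, 20, 6.4, 0, 0], [1.5, 20, 6.4, 0, 0]],
])

```text
t: 12.8
tool_pos: [0.5194, 0.116, 0.2579]
tool_rot: [-2.215, -2.225, 0.001]
contact_force: [-0.5, -1.9, -3.9]
opening: 0.0223
grip_force: 49.6
```

Call:
servo_tool([
  [[1.5, 10.5, 3.4, 0, 0], [1.5, 10.5, 3.4, 0, 0], [1.5, 10.5, 3.4, 0, 0], [1.5, 10.5, 3.4, 0, 0], [1.5, 10.5, 3.4, 0, 0]],
])

```text
t: 13.3
tool_pos: [0.553, 0.216, 0.2583]
tool_rot: [-2.222, -2.22, 0.004]
contact_force: [0.1, -0.2, -3.0]
opening: 0.0224
grip_force: 49.9
```

Call:
servo_tool([
  [[1.5, 0, 0, 4, 0], [1.5, 0, 0, 9, 0], [1.5, 0, 0, 13, 0], [1.5, 0, 0, 15, 0], [1.5, 0, 0, 15, 0]],
])

```text
t: 13.8
tool_pos: [0.5509, 0.2148, 0.1057]
tool_rot: [-2.222, -2.217, 0.01]
contact_force: [-0.5, -0.2, -3.3]
opening: 0.0221
grip_force: 51.9
```

Call:
servo_tool([
  [[1.5, 0, 0, 0, 0], [1.5, 0, 0, 0.1, 0], [1.5, 0, 0, 0.3, 0], [1.5, 0, 0, 0.3, 0]],
])

```text
t: 14.2
tool_pos: [0.5537, 0.2173, 0.1072]
tool_rot: [2.221, 2.221, 0.002]
contact_force: [1.2, -0.1, -2.2]
opening: 0.0224
grip_force: 51.9
```

Call:
servo_tool([
  [[1.5, 0, 0, 0.1, 0], [1.5, 0, 0, 0.2, 0], [1.5, 0, 0, 0.2, 0]],
])

```text
t: 14.5
tool_pos: [0.5532, 0.2174, 0.1041]
tool_rot: [-2.221, -2.222, 0.001]
contact_force: [-0.0, 0.5, -3.8]
opening: 0.0223
grip_force: 51.9
```

Call:
servo_tool([
  [[1.5, 0, 0, 0.1, 0], [1.5, 0, 0, 0.2, 0], [1.5, 0, 0, 0.2, 0]],
])

```text
t: 14.8
tool_pos: [0.5534, 0.2174, 0.1025]
tool_rot: [2.221, 2.222, 0.0]
contact_force: [-1.3, 0.1, -0.8]
opening: 0.0223
grip_force: 52.0
```

Call:
servo_tool([
  [[3.8, 0, 0, 0, 0], [3.8, 0, 0, 0, 0], [3.8, 0, 0, 0, 0], [3.8, 0, 0, -4, 0], [3.8, 0, 0, -9, 0]],
])

```text
t: 15.3
tool_pos: [0.5513, 0.2168, 0.19]
tool_rot: [-2.219, -2.219, 0.009]
contact_force: [-0.2, 0.7, 0.4]
opening: 0.0382
grip_force: 0.0
```

Call:
servo_tool([
  [[4.5, 0, 0, -5, 0], [4.5, -4, 0, -7, 0], [4.5, -9, 0, -7, 0], [4.5, -14, 0, -7, 0], [4.5, -18, 1, -7, 0]],
])

```text
t: 15.8
tool_pos: [0.5629, 0.0354, 0.2633]
tool_rot: [2.221, 2.22, 0.001]
contact_force: [1.0, -0.1, -0.1]
opening: 0.0447
grip_force: 0.0
```

Call:
servo_tool([
  [[4.5, -20, 4, 0, 0], [4.5, -20, 4, 0, 0], [4.5, -20, 4, 0, 0], [4.5, -20, 4, 0, 0], [4.5, -20, 4, 0, 0]],
])

```text
t: 16.3
tool_pos: [0.6036, -0.1678, 0.2623]
tool_rot: [2.227, 2.214, -0.002]
contact_force: [-0.1, 0.4, 0.2]
opening: 0.0451
grip_force: 0.0
```

```bash
python3 - <<'E'
from meas import *
d=snap('top')
for box in((390,190,425,222),(190,205,280,260)): print(canister(d,box))
o=ctrl.get_obs(); print(o['tool_pos'],toolshift([.654,-.307,.095]))
E
```

```text
[(array([402.73, 205.77]), 135, array([ 0.6538, -0.3016,  0.068 ]), array([14.3, 16.5])), (array([392.66, 197.63]), 80, array([ 0.6804, -0.2709,  0.068 ]), array([ 5.9, 23.1]))]
[(array([236.95, 239.37]), 166, array([0.5539, 0.2189, 0.068 ]), array([16.6, 15.9])), (array([217.08, 226.13]), 52, array([0.5966, 0.2816, 0.068 ]), array([ 7.2, 10.5]))]
[ 0.60344629 -0.16586906  0.26225706] [-14.08309589   5.11678748  16.73231359]
```

Call:
servo_tool([
  [[4.5, -14, 5.1, 0, 0], [4.5, -14, 5.1, 0, 0], [4.5, -14, 5.1, 0, 0], [4.5, -14, 5.1, 4, 0], [4.5, -14, 5.1, 6, 0]],
])

```text
t: 16.85
tool_pos: [0.6541, -0.3023, 0.1996]
tool_rot: [-2.22, -2.219, 0.0]
contact_force: [-0.6, 0.4, -1.6]
opening: 0.0451
grip_force: 0.0
```

```bash
python3 - <<'E'
from h import *
o=ctrl.get_obs(); print(o['tool_pos'],toolshift([.6545,-.307,.095]))
E
```

```text
[ 0.65412274 -0.3022723   0.19964074] [-0.49196059  0.05853113 10.46309315]
```

Call:
servo_tool([
  [[4.5, -0.4, 0, 4, 0], [4.5, -0.4, 0, 8, 0], [4.5, -0.4, 0, 10.3, 0], [4.5, -0.4, 0, 10.3, 0], [4.5, -0.4, 0, 10.3, 0]],
])

```text
t: 17.35
tool_pos: [0.6548, -0.3055, 0.0998]
tool_rot: [-2.22, -2.223, -0.0]
contact_force: [-0.1, -0.8, 1.4]
opening: 0.0448
grip_force: 0.0
```

Call:
servo_tool([
  [[1.5, 0, 0, 0, 0], [1.5, 0, 0, 0, 0], [1.5, 0, 0, 0, 0], [1.5, 0, 0, 0, 0], [1.5, 0, 0, 0, 0]],
])

```text
t: 17.85
tool_pos: [0.6559, -0.3073, 0.1028]
tool_rot: [2.218, 2.218, 0.002]
contact_force: [-1.1, 1.5, 6.9]
opening: 0.0217
grip_force: 49.3
```

Call:
servo_tool([
  [[1.5, 0, 0, -4, 0], [1.5, 0, 0, -9, 0], [1.5, 0, 0, -13, 0], [1.5, 0, 0, -16.5, 0], [1.5, 0, 0, -16.5, 0]],
])

```text
t: 18.35
tool_pos: [0.6569, -0.3081, 0.2736]
tool_rot: [2.212, 2.212, 0.005]
contact_force: [0.8, -0.4, -0.9]
opening: 0.0224
grip_force: 49.7
```

```bash
python3 - <<'E'
from h import *
d=snap('side'); o=ctrl.get_obs(); print(o['tool_pos'],o['contact_force'],proj(d,o['tool_pos']))
u,v=proj(d,o['tool_pos']).astype(int)
cv2.imwrite('pics/s2.png',cv2.resize(d['img'][max(v-70,0):v+80,u-75:u+75,::-1],(450,450)))
E
```

```text
[ 0.65576557 -0.30746917  0.26939902] [ 0.11638259 -0.27351789 -2.48068353] [364.36594045 230.84614492]
```

View pics/s2.png

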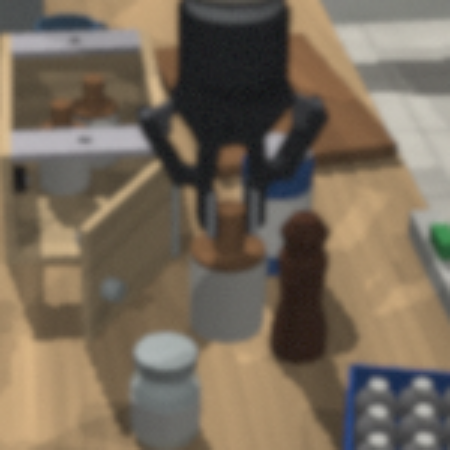

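The third canister hangs upright in the fingers (lid at crop (228,250)), and the two placed ones stand in the caddy.

Call:
servo_tool([
  [[1.5, 20, -2.8, 0, 0], [1.5, 20, -2.8, 0, 0], [1.5, 20, -2.8, 0, 0], [1.5, 20, -2.8, 0, 0], [1.5, 20, -2.8, 0, 0]],
])

```text
t: 18.9
tool_pos: [0.6246, -0.101, 0.2616]
tool_rot: [-2.211, -2.224, 0.001]
contact_force: [0.2, -1.6, -1.3]
opening: 0.0222
grip_force: 49.7
```

Call:
servo_tool([
  [[1.5, 20, -2.8, 0, 0], [1.5, 20, -2.8, 0, 0], [1.5, 20, -2.8, 0, 0], [1.5, 20, -2.8, 0, 0], [1.5, 20, -2.8, 0, 0]],
])

```text
t: 19.4
tool_pos: [0.5965, 0.0981, 0.262]
tool_rot: [-2.212, -2.225, 0.002]
contact_force: [0.8, -0.8, -2.5]
opening: 0.0221
grip_force: 49.7
```

Call:
servo_tool([
  [[1.5, 5.6, -0.8, 0, 0], [1.5, 5.6, -0.8, 0, 0], [1.5, 5.6, -0.8, 0, 0], [1.5, 5.6, -0.8, 4, 0], [1.5, 5.6, -0.8, 4, 0]],
])

```text
t: 19.9
tool_pos: [0.5873, 0.1474, 0.2176]
tool_rot: [-2.218, -2.215, 0.015]
contact_force: [-1.0, -0.3, -2.9]
opening: 0.0221
grip_force: 49.7
```

Call:
servo_tool([
  [[1.5, 0.2, 0, 4, 0], [1.5, 0.2, 0, 8, 0], [1.5, 0.2, 0, 10, 0], [1.5, 0.2, 0, 10.3, 0], [1.5, 0.2, 0, 10.3, 0]],
])

```text
t: 20.4
tool_pos: [0.5906, 0.1504, 0.1215]
tool_rot: [-2.222, -2.22, 0.001]
contact_force: [-1.1, -0.1, -0.8]
opening: 0.022
grip_force: 49.7
```

Call:
servo_tool([
  [[1.5, 0, 0, 0, 0], [1.5, 0, 0, 0.1, 0], [1.5, 0, 0, 0.2, 0], [1.5, 0, 0, 0.2, 0]],
])

```text
t: 20.8
tool_pos: [0.5906, 0.1514, 0.1201]
tool_rot: [2.221, 2.221, 0.001]
contact_force: [-0.3, -0.1, -1.5]
opening: 0.0221
grip_force: 49.7
```

Call:
servo_tool([
  [[1.5, 0, 0, 0.1, 0], [1.5, 0, 0, 0.2, 0], [1.5, 0, 0, 0.2, 0]],
])

```text
t: 21.1
tool_pos: [0.5901, 0.1514, 0.117]
tool_rot: [-2.221, -2.221, 0.001]
contact_force: [-0.2, -0.3, -1.8]
opening: 0.022
grip_force: 49.7
```

Call:
servo_tool([
  [[1.5, 0, 0, 0.1, 0], [1.5, 0, 0, 0.3, 0], [1.5, 0, 0, 0.3, 0], [1.5, 0, 0, 0.3, 0]],
])

```text
t: 21.5
tool_pos: [0.5902, 0.1514, 0.1141]
tool_rot: [-2.221, -2.221, 0.0]
contact_force: [0.1, -0.3, -1.0]
opening: 0.0222
grip_force: 49.7
```

Call:
servo_tool([
  [[1.5, 0, 0, 0.1, 0], [1.5, 0, 0, 0.2, 0], [1.5, 0, 0, 0.2, 0]],
])

```text
t: 21.8
tool_pos: [0.5902, 0.1514, 0.1121]
tool_rot: [-2.221, -2.221, 0.0]
contact_force: [-0.7, -0.6, -2.0]
opening: 0.0217
grip_force: 49.7
```

Call:
servo_tool([
  [[1.5, 0, 0, 0.1, 0], [1.5, 0, 0, 0.1, 0], [1.5, 0, 0, 0.1, 0]],
])

```text
t: 22.1
tool_pos: [0.5903, 0.1514, 0.1113]
tool_rot: [-2.221, -2.221, 0.0]
contact_force: [-0.1, -0.7, -2.0]
opening: 0.0218
grip_force: 49.7
```

Call:
servo_tool([
  [[1.5, 0, 0, 0.1, 0], [1.5, 0, 0, 0.2, 0], [1.5, 0, 0, 0.2, 0]],
])

```text
t: 22.4
tool_pos: [0.5907, 0.1516, 0.111]
tool_rot: [2.221, 2.222, 0.001]
contact_force: [-2.8, -0.4, 5.1]
opening: 0.0217
grip_force: 50.5
```

Call:
servo_tool([
  [[3.8, 0, 0, 0, 0], [3.8, 0, 0, 0, 0], [3.8, 0, 0, 0, 0], [3.8, 0, 0, -4, 0], [3.8, 0, 0, -9, 0]],
])

```text
t: 22.9
tool_pos: [0.5881, 0.151, 0.1963]
tool_rot: [-2.218, -2.218, 0.01]
contact_force: [1.0, 0.3, -0.5]
opening: 0.0379
grip_force: 0.0
```

Call:
servo_tool([
  [[4, 0, 0, -3, 0], [4, -4, -1, -5, 0], [4, -8, -2, -5, 0], [4, -12, -3, -5, 0], [4, -16, -4, -5, 0]],
])

```text
t: 23.4
tool_pos: [0.5499, -0.0099, 0.2496]
tool_rot: [2.22, 2.222, 0.001]
contact_force: [0.8, 0.5, 0.9]
opening: 0.04
grip_force: 0.0
```

Call:
servo_tool([
  [[4, -15, -5, 0, 0], [4, -15, -5, 0, 0], [4, -15, -5, 0, 0], [4, -15, -5, 0, 0]],
])

```text
t: 23.8
tool_pos: [0.4988, -0.1626, 0.2493]
tool_rot: [2.227, 2.215, -0.002]
contact_force: [-0.5, 0.7, 0.3]
opening: 0.0397
grip_force: 0.0
```

```bash
python3 - <<'E'
from meas import *
d=snap('top','top3.png'); im=d['img']
print(canister(d,(190,205,280,260)))
box=(388,250,495,275)
dark=lambda u:(lambda h:(h[...,2]<75)&(h[...,1]>130))(hsv(u))
for c,a,R,ct in blobs(im,box,dark,300):
    P=np.array([plane(d,*unup(p[0],box),.01)[:2] for p in ct]).astype(np.float32)
    print(c,a,cv2.minAreaRect(P), plane(d,*c,.01))
hole=lambda u:(lambda h:h[...,2]>85)(hsv(u))
u=up(im,box,6); cv2.imwrite('pics/bar.png',u[:,:,::-1])
o=ctrl.get_obs(); print(o['tool_pos'],o['q'])
E
```

```text
[(array([236.94, 239.34]), 165, array([0.554 , 0.2189, 0.068 ]), array([16.7, 15.9])), (array([217.09, 226.26]), 48, array([0.5962, 0.2815, 0.068 ]), array([ 6.9, 10. ])), (array([255.  , 227.32]), 153, array([0.5912, 0.1628, 0.068 ]), array([16.2, 15.5]))]
[439.5991181  261.68154588] 1265.3333333333333 ((0.4823124408721924, -0.42158523201942444), (0.2975477874279022, 0.04654212296009064), 88.19998931884766) [ 0.48206633 -0.42135519  0.01      ]
[ 0.49924755 -0.16163307  0.24920491] [-4.54581664e-01 -1.88987009e-01  1.84473256e+00 -7.91846066e-04
  1.48568722e+00 -4.49553611e-01]
```

View pics/bar.png

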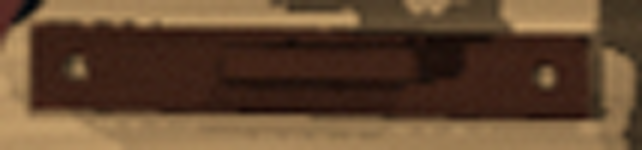

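Call:
servo_tool([
  [[4, -26, -1.7, 0, 1.8], [4, -26, -1.7, 0, 1.8], [4, -26, -1.7, 0, 1.8], [4, -26, -1.7, 0, 1.8], [4, -26, -1.7, 0, 1.8]],
])

```text
t: 24.35
tool_pos: [0.4849, -0.4087, 0.2491]
tool_rot: [2.254, 2.188, 0.001]
contact_force: [1.0, -0.4, 0.4]
opening: 0.0402
grip_force: 0.0
```

Call:
servo_tool([
  [[4, -1, 0, 4, 0], [4, -1, 0, 8, 0], [4, -1, 0, 12, 0], [4, -1, 0, 12, 0], [4, -1, 0, 12, 0]],
])

```text
t: 24.85
tool_pos: [0.4843, -0.4169, 0.129]
tool_rot: [-2.253, -2.187, -0.001]
contact_force: [0.7, -0.0, 0.5]
opening: 0.04
grip_force: 0.0
```

```bash
cat > sh.py <<'E'
from h import *
import sys
def sh(x,y,z,ang=None):
    o=ctrl.get_obs(); R=cv2.Rodrigues(o['tool_rot'])[0]
    print(np.round(o['tool_pos'],4),'shift cm',np.round(toolshift([x,y,z],o),2),'tool-y dir deg',round(np.degrees(np.arctan2(R[1,1],R[0,1])),2),'F',np.round(o['contact_force'],1))
if __name__=='__main__': sh(*map(float,sys.argv[1:4]))
E
python3 sh.py .482 -.4214 .033
```

```text
[ 0.4843 -0.4169  0.129 ] shift cm [-0.47 -0.21  9.6 ] tool-y dir deg -1.72 F [ 0.7 -0.   0.5]
```

Call:
servo_tool([
  [[4, -0.3, -0.2, 4, 0], [4, -0.3, -0.2, 7, 0], [4, -0.3, -0.2, 8.5, 0], [4, -0.3, -0.2, 8.5, 0], [4, -0.3, -0.2, 8.5, 0]],
])

```text
t: 25.35
tool_pos: [0.483, -0.422, 0.0469]
tool_rot: [2.253, 2.184, -0.0]
contact_force: [-0.1, -0.2, -0.4]
opening: 0.04
grip_force: 0.0
```

```bash
python3 sh.py .482 -.4214 .033
```

```text
[ 0.483  -0.422   0.0469] shift cm [ 0.06 -0.11  1.39] tool-y dir deg -1.77 F [-0.1 -0.2 -0.4]
```

Call:
servo_tool([
  [[4, 0, -0.1, 0.7, 0], [4, 0, -0.1, 1.2, 0], [4, 0, -0.1, 1.3, 0], [1, 0, -0.1, 1.3, 0], [1, 0, -0.1, 1.3, 0]],
], newtons=80)

```text
t: 25.85
tool_pos: [0.481, -0.4213, 0.0319]
tool_rot: [2.255, 2.185, 0.0]
contact_force: [-1.6, 1.2, -0.9]
opening: 0.0167
grip_force: 78.8
```

Call:
servo_tool([
  [[1, 0, 0, 0, 0], [1, 0, 0, 0, 0], [1, 0, 0, 0, 0]],
])

```text
t: 26.15
tool_pos: [0.4809, -0.4212, 0.0317]
tool_rot: [2.255, 2.186, 0.0]
contact_force: [0.4, -0.1, 1.1]
opening: 0.0165
grip_force: 79.6
```

Call:
servo_tool([
  [[1, 0, 0, -2, 0], [1, 0, 0, -6, 0], [1, 0, 0, -11, 0], [1, 0, 0, -16, 0], [1, 0, 0, -20, 0]],
])

```text
t: 26.65
tool_pos: [0.4806, -0.421, 0.2338]
tool_rot: [2.255, 2.185, -0.0]
contact_force: [-0.0, -0.9, -1.7]
opening: 0.0167
grip_force: 78.9
```

```bash
python3 sh.py .5729 .2138 .235
```

```text
[ 0.4806 -0.421   0.2338] shift cm [63.74  7.24 -0.18] tool-y dir deg -1.8 F [-0.  -0.9 -1.7]
```

Call:
servo_tool([
  [[1, 21, 2.4, 0, -0.4], [1, 21, 2.4, 0, -0.4], [1, 21, 2.4, 0, -0.4], [1, 21, 2.4, 0, -0.4], [1, 21, 2.4, 0, -0.4]],
])

```text
t: 27.15
tool_pos: [0.5109, -0.2074, 0.2302]
tool_rot: [-2.242, -2.197, -0.001]
contact_force: [-0.5, -0.1, -2.1]
opening: 0.017
grip_force: 79.0
```

Call:
servo_tool([
  [[1, 21, 2.4, 0, -0.4], [1, 21, 2.4, 0, -0.4], [1, 21, 2.4, 0, -0.4], [1, 21, 2.4, 0, -0.4], [1, 21, 2.4, 0, -0.4]],
])

```text
t: 27.65
tool_pos: [0.54, 0.0013, 0.2305]
tool_rot: [-2.234, -2.206, -0.0]
contact_force: [-0.0, -0.9, -2.1]
opening: 0.0164
grip_force: 79.0
```

Call:
servo_tool([
  [[1, 21, 2.4, 0, -0.5], [1, 21, 2.4, 0, -0.5], [1, 21, 2.4, 0, -0.5], [1, 21, 2.4, 0, -0.5], [1, 21, 2.4, 0, -0.5]],
])

```text
t: 28.15
tool_pos: [0.5678, 0.2104, 0.2304]
tool_rot: [-2.226, -2.215, 0.0]
contact_force: [0.5, -0.3, -2.1]
opening: 0.0166
grip_force: 79.0
```

Call:
servo_tool([
  [[1, 0, 0, 0, 0], [1, 0, 0, 0, 0]],
])

```text
t: 28.35
tool_pos: [0.5679, 0.2057, 0.2306]
tool_rot: [2.232, 2.211, -0.003]
contact_force: [-0.9, -0.3, -2.0]
opening: 0.0168
grip_force: 79.0
```

```bash
python3 sh.py .5729 .2138 .172
```

```text
[0.5679 0.2057 0.2306] shift cm [0.82 0.5  5.86] tool-y dir deg -0.54 F [-0.9 -0.3 -2. ]
```

Lower to just above the rails, then compare the bar's outline with the rail-hole positions in the camera.

Call:
servo_tool([
  [[1, 0.8, 0.5, 2, 0], [1, 0.8, 0.5, 4, 0], [1, 0.8, 0.5, 5.6, 0], [1, 0.8, 0.5, 5.6, 0], [1, 0.8, 0.5, 5.6, 0]],
])

```text
t: 28.85
tool_pos: [0.573, 0.2139, 0.1752]
tool_rot: [-2.232, -2.21, 0.001]
contact_force: [0.0, 0.3, -1.4]
opening: 0.0166
grip_force: 79.0
```

```bash
cat > bar.py <<'E'
from meas import *
import sys
def bar(ztop,f=None,box=(180,205,297,262)):
    d=snap('top'); 
    u=up(d['img'],box,6)
    if f: cv2.imwrite('pics/'+f,u[:,:,::-1])
    g=cv2.cvtColor(u,cv2.COLOR_RGB2GRAY)
    return d,u
d,u=bar(.15,'barh.png')
E
python3 sh.py .5729 .2138 .160; python3 bar.py
```

```text
[0.573  0.2139 0.1752] shift cm [-0.01 -0.01  1.52] tool-y dir deg -0.58 F [ 0.   0.3 -1.4]
```

View pics/barh.png

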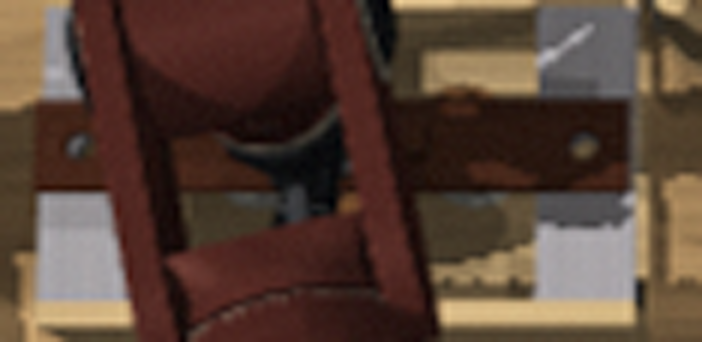

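The bar sits above the rails. In the crop its left end is at about x=36 and its right end at x=629, with a band from y=100 to y=191 and holes near (79,146) and (583,147).

```bash
cat > bar2.py <<'E'
from meas import *
import sys
zt=float(sys.argv[1]); box=(180,205,297,262); d=snap('top'); u=up(d['img'],box,6); h=hsv(u); S=h[...,1]
def band(c0,c1):
    ys=[]
    for x in range(c0,c1):
        col=S[80:215,x]>90
        i=np.where(col[20:110])[0]
        # grow from middle (y=115..) outwards
        m=(S[:,x]>90); a=120
        while a>80 and m[a]: a-=1
        b=170
        while b<215 and m[b]: b+=1
        ys.append(((a+.5),(b-.5)))
    return np.median(ys,0)
L=band(42,58);Rr=band(552,568); L2=band(95,105)
V=h[...,2].astype(float)
def endedge(c0,c1,r0,r1):
    g=np.abs(np.gradient(V[r0:r1].mean(0))); seg=g[c0:c1]; return c0+np.sum(np.arange(len(seg))*seg**2)/np.sum(seg**2)
xl=endedge(26,46,110,180);xr=endedge(620,640,110,180)
print(L,L2,Rr,xl,xr)
P=[plane(d,*unup((xl,L.mean()),box),zt),plane(d,*unup((xr,Rr.mean()),box),zt)]
print(np.round(P,4),'len',np.linalg.norm(P[0]-P[1]),'mid',np.round((P[0]+P[1])/2,4))
for x,yy in((50,L),(560,Rr)):
    a,b=[plane(d,*unup((x,y),box),zt) for y in yy]; print('width',np.linalg.norm(a-b),np.round((a+b)/2,4))
E
python3 bar2.py .1535
```

```text
[100.5 189.5] [ 80.5 189.5] [ 99.5 188.5] 33.66001101329462 628.1202210691604
[[0.5747 0.3614 0.1535]
 [0.5713 0.0661 0.1535]] len 0.2953357728905772 mid [0.573  0.2138 0.1535]
width 0.044877650567139965 [0.5747 0.3533 0.1535]
width 0.04482725296895454 [0.5718 0.0999 0.1535]
```

The bar is aligned to within 1 mm, so I'll lower it.

Call:
servo_tool([
  [[1, 0, 0, 0.5, 0], [1, 0, 0, 1.0, 0], [1, 0, 0, 1.3, 0], [1, 0, 0, 1.4, 0], [1, 0, 0, 1.4, 0]],
])

```text
t: 29.45
tool_pos: [0.5728, 0.2151, 0.1609]
tool_rot: [-2.231, -2.212, 0.001]
contact_force: [-0.5, -0.4, -1.3]
opening: 0.0168
grip_force: 79.0
```

Call:
servo_tool([
  [[1, 0, 0, 0.1, 0], [1, 0, 0, 0.2, 0], [1, 0, 0, 0.2, 0], [1, 0, 0, 0.2, 0]],
])

```text
t: 29.85
tool_pos: [0.5733, 0.2151, 0.1597]
tool_rot: [2.231, 2.212, 0.001]
contact_force: [-0.9, 0.5, -0.1]
opening: 0.0168
grip_force: 79.3
```

```bash
python3 sh.py .5729 .2138 .160; python3 bar2.py .138
```

```text
[0.5733 0.2151 0.1597] shift cm [-0.13 -0.04 -0.03] tool-y dir deg -0.5 F [-0.9  0.5 -0.1]
[107.5 195.5] [ 80.5 195.5] [106.5 193.5] 38.20450718327593 627.6173661938188
[[0.5741 0.3627 0.138 ]
 [0.5709 0.0673 0.138 ]] len 0.2953937387948738 mid [0.5725 0.215  0.138 ]
width 0.04474913443773562 [0.5741 0.3568 0.138 ]
width 0.04419301067679512 [0.5714 0.1012 0.138 ]
```

Call:
servo_tool([
  [[1, -0.1, 0, -0.1, 0], [1, -0.12, 0, -0.1, 0], [1, -0.12, 0, 0, 0], [1, -0.12, 0, 0.05, 0], [1, -0.12, 0, 0.05, 0]],
])

```text
t: 30.4
tool_pos: [0.5731, 0.2138, 0.1597]
tool_rot: [2.231, 2.212, -0.0]
contact_force: [-3.0, -2.3, 5.3]
opening: 0.0171
grip_force: 80.0
```

Call:
servo_tool([
  [[3.5, 0, 0, 0, 0], [3.5, 0, 0, 0, 0], [3.5, 0, 0, 0, 0], [3.5, 0, 0, -5, 0], [3.5, 0, 0, -10, 0]],
])

```text
t: 30.9
tool_pos: [0.5717, 0.2135, 0.257]
tool_rot: [-2.229, -2.21, 0.007]
contact_force: [1.1, -0.3, 1.0]
opening: 0.0351
grip_force: 0.0
```

Call:
servo_tool([
  [[4.5, -5, -1.5, 0, 0], [4.5, -10, -4, 0, 0], [4.5, -15, -6, 0, 0], [4.5, -20, -9, 0, 0], [4.5, -24, -11, 0, 0]],
])

```text
t: 31.4
tool_pos: [0.4668, -0.0134, 0.2587]
tool_rot: [2.23, 2.212, 0.0]
contact_force: [0.1, -0.9, 1.0]
opening: 0.0454
grip_force: 0.0
```

```bash
python3 bar2.py .138; python3 - <<'E'
from meas import *
box=(180,205,297,262);d=snap('top');cv2.imwrite('pics/barr.png',up(d['img'],box,6)[:,:,::-1])
for c,a,R,_ in blobs(d['img'],(320,265,372,288),grey,15): print('screw',np.round(c,2),a,np.round(plane(d,*c,.08),4))
print(ctrl.get_obs()['tool_pos'])
E
```

```text
[107.5 195.5] [107.5 195.5] [106.5 193.5] 40.22690676998627 631.7419964249709
[[0.5741 0.3617 0.138 ]
 [0.5709 0.0652 0.138 ]] len 0.296445186161784 mid [0.5725 0.2134 0.138 ]
width 0.04474913443773562 [0.5741 0.3568 0.138 ]
width 0.04419301067679512 [0.5714 0.1012 0.138 ]
screw [338.09 276.33] 44.888888888888886 [ 0.4333 -0.0939  0.08  ]
screw [357.68 276.02] 44.90277777777778 [ 0.4335 -0.1539  0.08  ]
[ 0.4661021  -0.01600251  0.25861287]
```

View pics/barr.png

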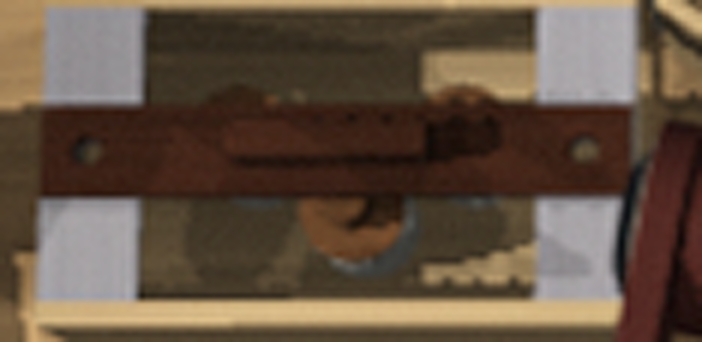

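The bar lies across the rails with its holes within 1 mm of the rail holes. Now screw 1.

Call:
servo_tool([
  [[4.5, -4, -1.6, 0, 0], [4.5, -7.8, -3.2, 4, 0], [4.5, -7.8, -3.2, 8, 0], [4.5, -7.8, -3.2, 12, 0], [4.5, -7.8, -3.2, 13, 0]],
])

```text
t: 32.0
tool_pos: [0.4321, -0.0886, 0.1237]
tool_rot: [-2.226, -2.205, 0.005]
contact_force: [-0.4, -0.4, -0.2]
opening: 0.0448
grip_force: 0.0
```

Call:
servo_tool([
  [[4.5, 0, 0, 0, 0], [4.5, 0, 0, 0, 0]],
])

```text
t: 32.2
tool_pos: [0.4367, -0.0899, 0.1308]
tool_rot: [2.228, 2.211, 0.002]
contact_force: [0.1, -0.2, 0.6]
opening: 0.0448
grip_force: 0.0
```

```bash
python3 sh.py .4334 -.0939 .070
```

```text
[ 0.4367 -0.0899  0.1308] shift cm [-0.39 -0.34  6.08] tool-y dir deg -0.45 F [ 0.1 -0.2  0.6]
```

Call:
servo_tool([
  [[4.5, -0.4, -0.3, 2, 0], [4.5, -0.4, -0.3, 4, 0], [4.5, -0.4, -0.3, 5.5, 0], [4.5, -0.4, -0.3, 5.5, 0], [4.5, -0.4, -0.3, 5.5, 0]],
])

```text
t: 32.7
tool_pos: [0.4339, -0.0942, 0.076]
tool_rot: [2.228, 2.21, 0.002]
contact_force: [0.2, -0.4, -0.5]
opening: 0.0453
grip_force: 0.0
```

```bash
python3 sh.py .4334 -.0939 .070
```

```text
[ 0.4339 -0.0942  0.076 ] shift cm [ 0.03 -0.05  0.6 ] tool-y dir deg -0.46 F [ 0.2 -0.4 -0.5]
```

Call:
servo_tool([
  [[4.5, 0, 0, 0.4, 0], [4.5, 0, 0, 0.5, 0], [3, 0, 0, 0.5, 0], [1.5, 0, 0, 0.5, 0], [1.5, 0, 0, 0.5, 0]],
], newtons=40)

```text
t: 33.2
tool_pos: [0.4326, -0.094, 0.0694]
tool_rot: [2.231, 2.211, 0.001]
contact_force: [-0.3, 0.1, 3.4]
opening: 0.0231
grip_force: 39.2
```

Call:
servo_tool([
  [[1.5, 0, 0, 0, 0], [1.5, 0, 0, 0, 0], [1.5, 0, 0, 0, 0]],
])

```text
t: 33.5
tool_pos: [0.4326, -0.094, 0.0694]
tool_rot: [2.23, 2.211, 0.001]
contact_force: [-0.6, 1.0, 5.3]
opening: 0.0226
grip_force: 39.2
```

```bash
python3 sh.py .5738 .3384 .24
```

```text
[ 0.4326 -0.094   0.0694] shift cm [ 43.35  13.76 -17.06] tool-y dir deg -0.49 F [-0.6  1.   5.3]
```

Call:
servo_tool([
  [[1.5, 0, 0, -2, 0], [1.5, 0, 0, -5, 0], [1.5, 0, 0, -10, 0], [1.5, 0, 0, -15, 0], [1.5, 0, 0, -17, 0]],
])

```text
t: 34.0
tool_pos: [0.4338, -0.0945, 0.2439]
tool_rot: [2.226, 2.207, 0.005]
contact_force: [0.5, -1.6, -0.3]
opening: 0.023
grip_force: 40.5
```

Call:
servo_tool([
  [[1.5, 20, 6.2, 0, 0], [1.5, 20, 6.2, 0, 0], [1.5, 20, 6.2, 0, 0], [1.5, 20, 6.2, 0, 0], [1.5, 20, 6.2, 0, 0]],
])

```text
t: 34.5
tool_pos: [0.4959, 0.1096, 0.2377]
tool_rot: [-2.224, -2.216, 0.0]
contact_force: [-0.2, -0.9, -0.8]
opening: 0.0229
grip_force: 40.5
```

Call:
servo_tool([
  [[1.5, 20, 6.6, 0, 0], [1.5, 20, 6.6, 0, 0], [1.5, 20, 6.6, 0, 0], [1.5, 20, 6.6, 0, 0], [1.5, 20, 6.6, 0, 0]],
])

```text
t: 35.0
tool_pos: [0.5638, 0.3083, 0.237]
tool_rot: [-2.226, -2.214, 0.002]
contact_force: [0.9, -0.4, -0.9]
opening: 0.023
grip_force: 40.5
```

Call:
servo_tool([
  [[1.5, 3.4, 1, 0, 0], [1.5, 3.4, 1, 2, 0], [1.5, 3.4, 1, 2, 0], [1.5, 3.4, 1, 2, 0]],
])

```text
t: 35.4
tool_pos: [0.5734, 0.3376, 0.2174]
tool_rot: [-2.232, -2.21, 0.005]
contact_force: [0.2, -0.6, -0.2]
opening: 0.0227
grip_force: 40.5
```

```bash
python3 sh.py .5741 .3386 .204
```

```text
[0.5734 0.3376 0.2174] shift cm [0.1  0.08 1.34] tool-y dir deg -0.55 F [ 0.2 -0.6 -0.2]
```

Call:
servo_tool([
  [[1.5, 0.1, 0.1, 0.5, 0], [1.5, 0.1, 0.1, 1, 0], [1.5, 0.1, 0.1, 1.3, 0], [1.5, 0.1, 0.1, 1.3, 0], [1.5, 0.1, 0.1, 1.3, 0]],
])

```text
t: 35.9
tool_pos: [0.5749, 0.3398, 0.2059]
tool_rot: [2.231, 2.212, 0.0]
contact_force: [-0.2, -0.0, -0.1]
opening: 0.0227
grip_force: 40.5
```

```bash
python3 sh.py .5741 .3386 .18
```

```text
[0.5749 0.3398 0.2059] shift cm [-0.12 -0.08  2.59] tool-y dir deg -0.51 F [-0.2 -0.  -0.1]
```

Correct the lateral error, then insert.

Call:
servo_tool([
  [[1.5, -0.12, -0.08, 0, 0], [1.5, -0.12, -0.08, 0.4, 0], [1.5, -0.12, -0.08, 0.8, 0], [1.5, -0.12, -0.08, 1.2, 0], [1.5, -0.12, -0.08, 1.2, 0]],
])

```text
t: 36.4
tool_pos: [0.5736, 0.3385, 0.1925]
tool_rot: [-2.231, -2.211, 0.003]
contact_force: [-0.8, 0.3, 0.4]
opening: 0.0229
grip_force: 40.5
```

Call:
servo_tool([
  [[1.5, 0, 0, 0.4, 0], [1.5, 0, 0, 0.8, 0], [1.5, 0, 0, 1, 0], [1.5, 0, 0, 1, 0]],
])

```text
t: 36.8
tool_pos: [0.5739, 0.3386, 0.1831]
tool_rot: [-2.231, -2.212, 0.001]
contact_force: [-0.7, -0.2, -0.8]
opening: 0.0226
grip_force: 40.5
```

```bash
python3 sh.py .5741 .3386 .1614
```

```text
[0.5739 0.3386 0.1831] shift cm [-0.    0.03  2.17] tool-y dir deg -0.5 F [-0.7 -0.2 -0.8]
```

Call:
servo_tool([
  [[1.5, 0, 0, 0.5, 0], [1.5, 0, 0, 1, 0], [1.5, 0, 0, 1.5, 0], [1.5, 0, 0, 1.9, 0], [1.5, 0, 0, 1.9, 0]],
])

```text
t: 37.3
tool_pos: [0.5736, 0.3385, 0.1636]
tool_rot: [-2.231, -2.211, 0.003]
contact_force: [-0.3, 0.2, -0.7]
opening: 0.023
grip_force: 40.5
```

Call:
servo_tool([
  [[1.5, 0, 0, 0.1, 0], [1.5, 0, 0, 0.2, 0], [1.5, 0, 0, 0.3, 0], [1.5, 0, 0, 0.3, 0]],
])

```text
t: 37.7
tool_pos: [0.5741, 0.3388, 0.1618]
tool_rot: [2.231, 2.212, -0.0]
contact_force: [0.1, 0.7, -0.3]
opening: 0.0228
grip_force: 40.5
```

```bash
python3 sh.py .5741 .3386 .1614
```

```text
[0.5741 0.3388 0.1618] shift cm [-0.02 -0.    0.04] tool-y dir deg -0.49 F [ 0.1  0.7 -0.3]
```

Push slightly until contact, release, and go back for screw 2.

Call:
servo_tool([
  [[1.5, 0, 0, 0.1, 0], [1.5, 0, 0, 0.2, 0], [1.5, 0, 0, 0.2, 0]],
])

```text
t: 38.0
tool_pos: [0.5743, 0.3388, 0.1614]
tool_rot: [2.231, 2.212, 0.001]
contact_force: [-2.5, -1.5, 5.9]
opening: 0.0228
grip_force: 41.1
```

Call:
servo_tool([
  [[4.5, 0, 0, 0, 0], [4.5, 0, 0, 0, 0], [4.5, 0, 0, 0, 0], [4.5, 0, 0, -5, 0], [4.5, 0, 0, -8, 0]],
])

```text
t: 38.5
tool_pos: [0.5743, 0.3388, 0.2414]
tool_rot: [2.231, 2.212, 0.001]
contact_force: [0.3, 0.2, 1.3]
opening: 0.045
grip_force: 0.0
```

Call:
servo_tool([
  [[4.5, -5, -1.4, 0, 0], [4.5, -10, -2.8, 0, 0], [4.5, -15, -4.2, 0, 0], [4.5, -20, -5.6, 0, 0], [4.5, -24, -7, 0, 0]],
])

```text
t: 39.0
tool_pos: [0.5013, 0.0978, 0.2396]
tool_rot: [2.23, 2.212, 0.0]
contact_force: [0.8, -0.6, 0.2]
opening: 0.0451
grip_force: 0.0
```

Call:
servo_tool([
  [[4.5, -24, -7, 0, 0], [4.5, -24, -7, 0, 0], [4.5, -24, -7, 0, 0], [4.5, -24, -7, 0, 0], [4.5, -24, -7, 0, 0]],
])

```text
t: 39.5
tool_pos: [0.429, -0.1416, 0.2399]
tool_rot: [2.23, 2.211, 0.001]
contact_force: [0.8, -0.8, -0.1]
opening: 0.0452
grip_force: 0.0
```

```bash
python3 sh.py .4328 -.1539 .12;python3 bar2.py .138; python3 - <<'E'
from meas import *
d=snap('top');cv2.imwrite('pics/b4.png',up(d['img'],(180,205,297,262),6)[:,:,::-1])
for c,a,R,_ in blobs(d['img'],(320,265,372,288),grey,15): print('screw',np.round(c,2),a,np.round(plane(d,*c,.08),4))
for c,a,R,_ in blobs(d['img'],(185,222,204,240),grey,15): print('scr placed',np.round(c,2),a,np.round(plane(d,*c,.172),4))
E
```

```text
[ 0.429  -0.1416  0.2399] shift cm [-1.22  0.37 11.99] tool-y dir deg -0.48 F [ 0.8 -0.8 -0.1]
[107.5 195.5] [107.5 182.5] [107.5 193.5] 39.29459845576689 633.4271957493265
[[0.5741 0.3621 0.138 ]
 [0.5706 0.0644 0.138 ]] len 0.2977586627049429 mid [0.5723 0.2133 0.138 ]
width 0.04474913443773562 [0.5741 0.3568 0.138 ]
width 0.04368300494251015 [0.5711 0.1012 0.138 ]
scr placed [194.17 238.75] 21.0 [0.5413 0.33   0.172 ]
scr placed [191.46 227.6 ] 44.5 [0.5747 0.3387 0.172 ]
```

Call:
servo_tool([
  [[4.5, -1, 0.3, 4, 0], [4.5, -1, 0.3, 8, 0], [4.5, -1, 0.3, 12, 0], [4.5, -1, 0.3, 12, 0], [4.5, -1, 0.3, 12, 0]],
])

```text
t: 40.1
tool_pos: [0.4329, -0.1493, 0.1199]
tool_rot: [-2.229, -2.212, 0.0]
contact_force: [-0.3, 0.4, 0.7]
opening: 0.0452
grip_force: 0.0
```

```bash
python3 sh.py .4328 -.1539 .076
```

```text
[ 0.4329 -0.1493  0.1199] shift cm [-0.46 -0.    4.39] tool-y dir deg -0.45 F [-0.3  0.4  0.7]
```

Call:
servo_tool([
  [[4.5, -0.3, 0, 2, 0], [4.5, -0.3, 0, 4, 0], [4.5, -0.3, 0, 4.3, 0], [4.5, -0.3, 0, 4.3, 0], [4.5, -0.3, 0, 4.3, 0]],
])

```text
t: 40.6
tool_pos: [0.4344, -0.1536, 0.0791]
tool_rot: [2.228, 2.21, 0.002]
contact_force: [-0.1, 0.4, 0.1]
opening: 0.0449
grip_force: 0.0
```

```bash
python3 sh.py .4328 -.1539 .070
```

```text
[ 0.4344 -0.1536  0.0791] shift cm [-0.03 -0.16  0.91] tool-y dir deg -0.48 F [-0.1  0.4  0.1]
```

Call:
servo_tool([
  [[4.5, 0, -0.1, 0.5, 0], [4.5, 0, -0.1, 0.8, 0], [3, 0, -0.1, 0.8, 0], [1.5, 0, -0.1, 0.8, 0], [1.5, 0, -0.1, 0.8, 0]],
])

```text
t: 41.1
tool_pos: [0.4319, -0.153, 0.0688]
tool_rot: [2.231, 2.212, 0.0]
contact_force: [0.5, 0.5, 0.7]
opening: 0.0229
grip_force: 39.2
```

Call:
servo_tool([
  [[1.5, 0, 0, 0, 0], [1.5, 0, 0, 0, 0], [1.5, 0, 0, 0, 0]],
])

```text
t: 41.4
tool_pos: [0.4319, -0.153, 0.0688]
tool_rot: [2.231, 2.212, -0.0]
contact_force: [-0.7, 0.0, 0.3]
opening: 0.0229
grip_force: 39.2
```

```bash
python3 sh.py .5716 .0886 .23
```

```text
[ 0.4319 -0.153   0.0688] shift cm [ 24.28  13.76 -16.12] tool-y dir deg -0.5 F [-0.7  0.   0.3]
```

Call:
servo_tool([
  [[1.5, 0, 0, -2, 0], [1.5, 0, 0, -5, 0], [1.5, 0, 0, -10, 0], [1.5, 0, 0, -15, 0], [1.5, 0, 0, -16, 0]],
])

```text
t: 41.9
tool_pos: [0.4346, -0.1544, 0.2363]
tool_rot: [2.223, 2.204, 0.005]
contact_force: [-1.1, 0.0, -1.6]
opening: 0.0227
grip_force: 40.6
```

Call:
servo_tool([
  [[1.5, 20, 11.5, 0, 0], [1.5, 20, 11.5, 0, 0], [1.5, 20, 11.5, 0, 0], [1.5, 20, 11.5, 0, 0], [1.5, 20, 11.5, 0, 0]],
])

```text
t: 42.4
tool_pos: [0.5493, 0.0489, 0.2279]
tool_rot: [-2.228, -2.214, 0.0]
contact_force: [0.3, -0.7, -0.2]
opening: 0.0231
grip_force: 40.6
```

Call:
servo_tool([
  [[1.5, 4, 2.3, 0, 0], [1.5, 4, 2.3, 0, 0], [1.5, 4, 2.3, 0, 0]],
])

```text
t: 42.7
tool_pos: [0.5717, 0.0866, 0.2276]
tool_rot: [-2.228, -2.213, 0.003]
contact_force: [1.1, -0.3, -1.3]
opening: 0.0232
grip_force: 40.6
```

```bash
python3 sh.py .5716 .0886 .204
```

```text
[0.5717 0.0866 0.2276] shift cm [ 0.2  -0.01  2.36] tool-y dir deg -0.39 F [ 1.1 -0.3 -1.3]
```

Call:
servo_tool([
  [[1.5, 0.2, 0, 1, 0], [1.5, 0.2, 0, 2, 0], [1.5, 0.2, 0, 2.3, 0], [1.5, 0.2, 0, 2.3, 0], [1.5, 0.2, 0, 2.3, 0]],
])

```text
t: 43.2
tool_pos: [0.5719, 0.0874, 0.2058]
tool_rot: [-2.232, -2.211, 0.0]
contact_force: [-0.2, 0.6, 0.3]
opening: 0.0229
grip_force: 40.6
```

Call:
servo_tool([
  [[1.5, 0, 0, 0, 0], [1.5, 0, 0, 0, 0]],
])

```text
t: 43.4
tool_pos: [0.5723, 0.0877, 0.2064]
tool_rot: [2.231, 2.211, 0.001]
contact_force: [0.3, -0.7, -0.4]
opening: 0.0229
grip_force: 40.6
```

```bash
python3 sh.py .5716 .0894 .18
```

```text
[0.5723 0.0877 0.2064] shift cm [ 0.17 -0.07  2.64] tool-y dir deg -0.51 F [ 0.3 -0.7 -0.4]
```

Call:
servo_tool([
  [[1.5, 0.17, -0.06, 0, 0], [1.5, 0.17, -0.06, 0.4, 0], [1.5, 0.17, -0.06, 0.8, 0], [1.5, 0.17, -0.06, 1.2, 0], [1.5, 0.17, -0.06, 1.2, 0]],
])

```text
t: 43.9
tool_pos: [0.5708, 0.0895, 0.1925]
tool_rot: [-2.23, -2.211, 0.002]
contact_force: [0.4, -0.1, -0.4]
opening: 0.0225
grip_force: 40.6
```

Call:
servo_tool([
  [[1.5, 0, 0, 0.4, 0], [1.5, 0, 0, 0.8, 0], [1.5, 0, 0, 1.2, 0], [1.5, 0, 0, 1.2, 0]],
])

```text
t: 44.3
tool_pos: [0.5709, 0.0895, 0.1808]
tool_rot: [-2.23, -2.211, 0.002]
contact_force: [-0.3, 0.7, -0.9]
opening: 0.0229
grip_force: 40.6
```

```bash
python3 sh.py .5716 .0894 .1608
```

```text
[0.5709 0.0895 0.1808] shift cm [-0.01  0.07  2.  ] tool-y dir deg -0.5 F [-0.3  0.7 -0.9]
```

Call:
servo_tool([
  [[1.5, 0, 0.05, 0.5, 0], [1.5, 0, 0.05, 1, 0], [1.5, 0, 0.05, 1.5, 0], [1.5, 0, 0.05, 1.9, 0], [1.5, 0, 0.05, 1.9, 0]],
])

```text
t: 44.8
tool_pos: [0.5713, 0.0895, 0.1617]
tool_rot: [-2.23, -2.211, 0.002]
contact_force: [0.1, 0.6, -0.7]
opening: 0.0227
grip_force: 40.6
```

Call:
servo_tool([
  [[1.5, 0, 0, 0.1, 0], [1.5, 0, 0, 0.2, 0], [1.5, 0, 0, 0.25, 0], [1.5, 0, 0, 0.25, 0]],
])

```text
t: 45.2
tool_pos: [0.5721, 0.0895, 0.1608]
tool_rot: [2.231, 2.211, 0.001]
contact_force: [-0.2, -0.3, 1.1]
opening: 0.0225
grip_force: 40.9
```

```bash
python3 sh.py .5716 .0894 .1608
```

```text
[0.5721 0.0895 0.1608] shift cm [-0.01 -0.05  0.  ] tool-y dir deg -0.5 F [-0.2 -0.3  1.1]
```

Call:
servo_tool([
  [[1.5, 0, 0, 0.1, 0], [1.5, 0, 0, 0.15, 0], [4.5, 0, 0, 0, 0], [4.5, 0, 0, 0, 0], [4.5, 0, 0, 0, 0]],
])

```text
t: 45.7
tool_pos: [0.5718, 0.0895, 0.1601]
tool_rot: [-2.231, -2.212, 0.0]
contact_force: [0.3, -0.8, 1.1]
opening: 0.0447
grip_force: 0.0
```

Call:
servo_tool([
  [[4.5, 0, 0, -4, 0], [4.5, 0, 0, -8, 0], [0, -4, 1, -8, 0], [0, -9, 2, -8, 0], [0, -14, 3, -8, 0]],
])

```text
t: 46.2
tool_pos: [0.6006, -0.0499, 0.2407]
tool_rot: [2.229, 2.213, 0.001]
contact_force: [0.6, -1.1, 0.4]
opening: 0.0015
grip_force: 0.0
```

Call:
servo_tool([
  [[0, -5, 1, 0, 0], [0, -5, 1, 0, 0], [0, -5, 1, 0, 0]],
])

```text
t: 46.5
tool_pos: [0.6097, -0.0998, 0.2397]
tool_rot: [-2.233, -2.208, 0.0]
contact_force: [0.7, 0.2, -0.5]
opening: -0.0003
grip_force: 0.0
```

```bash
python3 sh.py .613 -.098 .128;python3 - <<'E'
from meas import *
d=snap('top');cv2.imwrite('pics/b5.png',cv2.resize(d['img'][185:315,180:400,::-1],(792,468),interpolation=cv2.INTER_CUBIC))
s=snap('side');cv2.imwrite('pics/s5.png',cv2.resize(s['img'][150:330,250:450,::-1],(640,576),interpolation=cv2.INTER_CUBIC))
E
```

```text
[ 0.6097 -0.0998  0.2397] shift cm [ 0.18  0.34 11.16] tool-y dir deg -0.63 F [ 0.7  0.2 -0.5]
```

View pics/b5.png

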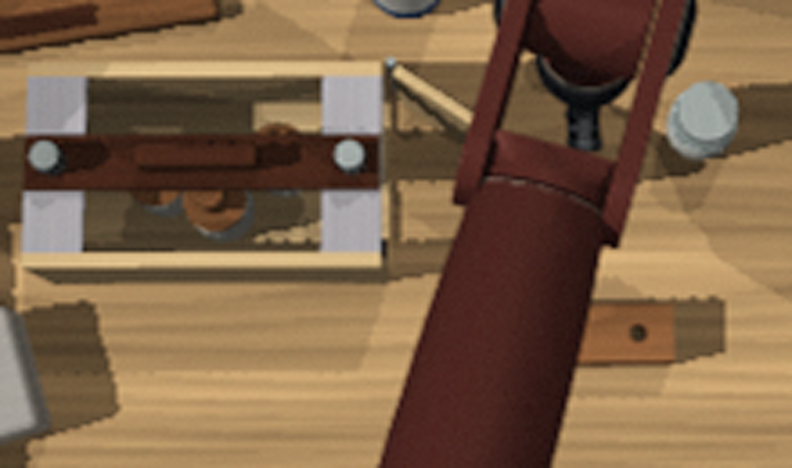

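View pics/s5.png

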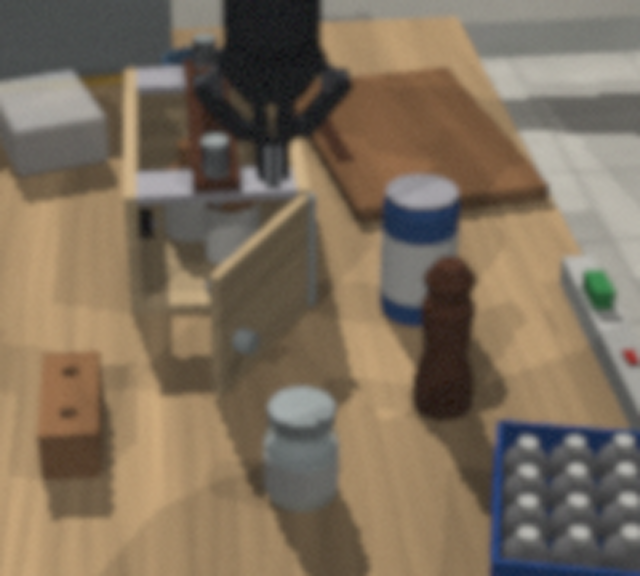

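Both screw heads sit on the bar, at crop (44,157) and (349,155). The far canister looks shifted toward −x, at crop (160,195), so I'll zoom in on it.

```bash
python3 - <<'E'
from meas import *
d=snap('top'); t=cv2.resize(d['img'][204:262,192:282],(800,516),interpolation=cv2.INTER_CUBIC)
t=np.clip(t.astype(float)*1.6,0,255).astype(np.uint8)
cv2.imwrite('pics/z.png',t[:,:,::-1])
print(canister(d,(196,210,275,262)))
for p in ((.592,.273),(.553,.213),(.590,.151)): print(proj(d,[*p,.110]),proj(d,[*p,.076]))
E
```

```text
[(array([237.5 , 242.97]), 97, array([0.5425, 0.2171, 0.068 ]), array([10.5, 15.6]))]
[217.46735743 225.20398806] [219.35808228 227.1130765 ]
[236.95775612 237.54409393] [238.49308101 239.23068313]
[257.34247171 225.32006077] [258.49539666 227.22762326]
```

View pics/z.png

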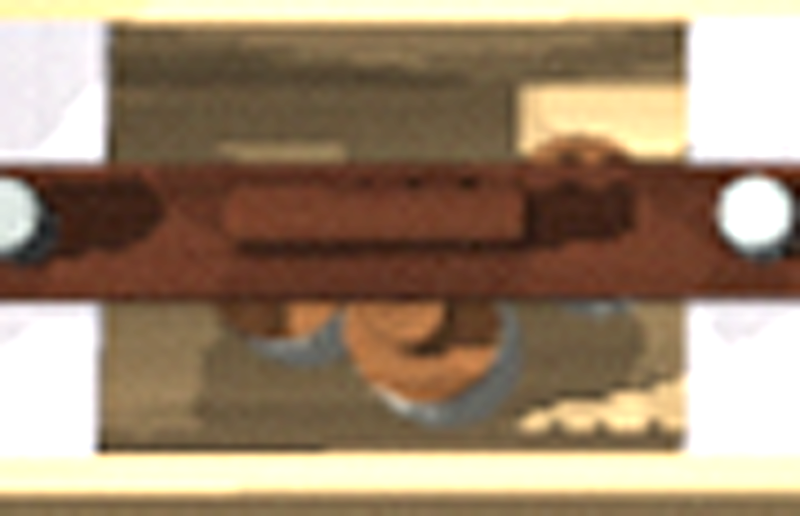

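The far canister was nudged a few centimetres but still stands upright in the caddy; its lid centre is near crop (282,262). Now the door, starting from a standoff on its outer side.

Call:
servo_tool([
  [[0, 0.2, 0.3, 4, 0], [0, 0.2, 0.3, 8, 0], [0, 0.2, 0.3, 11, 0], [0, 0.2, 0.3, 11, 0], [0, 0.2, 0.3, 11, 0]],
])

```text
t: 47.15
tool_pos: [0.6128, -0.0957, 0.1305]
tool_rot: [-2.229, -2.213, 0.0]
contact_force: [-0.1, -0.1, 0.4]
opening: 0.0002
grip_force: 0.0
```

```bash
cat > door.py <<'E'
from sh import *
H=np.array([.658,.057])
for th in (.9,.7,.5,.3,.15,.05,0):
    p=H+.15*np.array([-np.cos(th),-np.sin(th)])+.022*np.array([np.sin(th),-np.cos(th)])
    print(th,np.round(p,3),np.round(toolshift([*p,.128])[:2],1))
E
python3 sh.py .613 -.098 .128; python3 door.py
```

```text
[ 0.6128 -0.0957  0.1305] shift cm [-0.23  0.02  0.25] tool-y dir deg -0.4 F [-0.1 -0.1  0.4]
0.9 [ 0.582 -0.074] [ 2.1 -3.1]
0.7 [ 0.557 -0.056] [ 3.9 -5.6]
0.5 [ 0.537 -0.034] [ 6.1 -7.6]
0.3 [ 0.521 -0.008] [ 8.7 -9.2]
0.15 [0.513 0.013] [ 10.8 -10.1]
0.05 [0.509 0.028] [ 12.2 -10.4]
0 [0.508 0.035] [ 13.  -10.6]
```

Call:
servo_tool([
  [[0, 0.7, -1.0, 0.2, 0], [0, 1.4, -2.0, 0.2, 0], [0, 2.1, -3.1, 0.2, 0], [0, 3.0, -4.4, 0.2, 0], [0, 3.9, -5.6, 0.2, 0]],
])

```text
t: 47.65
tool_pos: [0.5564, -0.0567, 0.1293]
tool_rot: [2.23, 2.211, 0.002]
contact_force: [0.0, -0.4, -0.3]
opening: -0.0
grip_force: 0.2
```

Call:
servo_tool([
  [[0, 1.1, -1.0, 0, 0], [0, 2.2, -2.0, 0, 0], [0, 3.5, -2.8, 0, 0], [0, 4.8, -3.6, 0, 0], [0, 4.8, -3.6, 0, 0]],
])

```text
t: 48.15
tool_pos: [0.5206, -0.0074, 0.1281]
tool_rot: [-2.228, -2.213, 0.0]
contact_force: [0.3, -0.3, -0.1]
opening: 0.0003
grip_force: 0.0
```

```bash
python3 sh.py .513 .013 .128; python3 - <<'E'
from h import *
d=snap('top')
for th in (0,.15,.3,.5):
    p=np.array([.658,.057])+.166*np.array([-np.cos(th),-np.sin(th)]); print(th,proj(d,[*p,.128]))
cv2.imwrite('pics/d1.png',cv2.resize(d['img'][185:275,240:350,::-1],(770,630),interpolation=cv2.INTER_CUBIC)[:590])
E
```

```text
[ 0.5206 -0.0074  0.1281] shift cm [ 2.03 -0.77  0.01] tool-y dir deg -0.38 F [ 0.3 -0.3 -0.1]
0 [287.91374943 256.02694709]
0.15 [296.17845623 255.30143297]
0.3 [304.2439686 253.3593541]
0.5 [314.36329374 248.96325793]
```

Call:
servo_tool([
  [[0, 0.7, -0.3, 0, 0], [0, 1.4, -0.6, 0, 0], [0, 2.0, -0.8, 0, 0], [0, 2.5, -0.9, 0, 0], [0, 3.0, -1.0, 0, 0]],
])

```text
t: 48.7
tool_pos: [0.5118, 0.0214, 0.1282]
tool_rot: [-2.231, -2.212, 0.0]
contact_force: [-0.6, -0.7, 0.1]
opening: 0.0002
grip_force: 0.1
```

Call:
servo_tool([
  [[0, 0.3, 0, 0, 0], [0, 0.6, -0.1, 0, 0], [0, 0.9, -0.1, 0, 0], [0, 0.9, -0.1, 0, 0]],
])

```text
t: 49.1
tool_pos: [0.511, 0.0298, 0.1283]
tool_rot: [-2.232, -2.211, 0.0]
contact_force: [0.1, 1.0, 0.3]
opening: 0.0
grip_force: 0.0
```

Call:
servo_tool([
  [[0, 0.2, 0, 0, 0], [0, 0.4, 0, 0, 0], [0, 0.4, 0, 0, 0]],
])

```text
t: 49.4
tool_pos: [0.511, 0.0345, 0.1283]
tool_rot: [-2.23, -2.212, -0.001]
contact_force: [0.1, 0.4, 0.6]
opening: 0.0001
grip_force: 0.0
```

Call:
servo_tool([
  [[0, 0.2, 0, 0, 0], [0, 0.4, 0, 0, 0], [0, 0.4, 0, 0, 0]],
])

```text
t: 49.7
tool_pos: [0.5111, 0.0384, 0.1283]
tool_rot: [-2.231, -2.212, -0.001]
contact_force: [0.5, -0.5, -0.8]
opening: 0.0002
grip_force: 0.0
```

Call:
servo_tool([
  [[0, 0.2, 0, 0, 0], [0, 0.4, 0, 0, 0], [0, 0.4, 0, 0, 0]],
])

```text
t: 50.0
tool_pos: [0.5111, 0.0414, 0.1284]
tool_rot: [2.23, 2.211, -0.002]
contact_force: [0.2, -5.8, 0.2]
opening: -0.0002
grip_force: 2.1
```

Call:
servo_tool([
  [[0, 0.2, 0, 0, 0], [0, 0.3, 0, 0, 0], [0, 0.3, 0, 0, 0]],
])

```text
t: 50.3
tool_pos: [0.5111, 0.0417, 0.1284]
tool_rot: [2.227, 2.208, -0.009]
contact_force: [-0.8, -13.6, 0.6]
opening: 0.0001
grip_force: 7.1
```

A firm stop at 13.6 N, against about 2 N for the catch, means the door is shut. I'll back off and check.

Call:
servo_tool([
  [[0, -2, 0, 0, 0], [0, -5, 0, 0, 0], [0, -6, 0, -4, 0], [0, -8, -2, -9, 0], [0, -11, -5, -12, 0]],
])

```text
t: 50.8
tool_pos: [0.4658, -0.0597, 0.2459]
tool_rot: [2.228, 2.213, 0.004]
contact_force: [-0.5, -0.9, 2.0]
opening: -0.0001
grip_force: 0.0
```

Call:
servo_tool([
  [[0, -4, -3, 0, 0], [0, -8, -4, 0, 0], [0, -12, -4, 0, 0], [0, -14, -4, 0, 0], [0, -14, -4, 0, 0]],
])

```text
t: 51.3
tool_pos: [0.4237, -0.2011, 0.243]
tool_rot: [2.235, 2.208, 0.001]
contact_force: [-0.2, 1.2, -0.1]
opening: 0.0001
grip_force: 0.0
```

```bash
python3 - <<'E'
from h import *
d=snap('top');s=snap('side')
a=cv2.resize(d['img'][190:275,180:310,::-1],(390,255),interpolation=cv2.INTER_CUBIC)
a=cv2.resize(a,(790,516)) if 0 else a
b=cv2.resize(s['img'][155:280,260:370,::-1],(405,460),interpolation=cv2.INTER_CUBIC)
o=np.zeros((460,800,3),np.uint8);o[:255,:390]=a;o[:,395:]=b
cv2.imwrite('pics/f.png',o);print(ctrl.get_obs()['tool_pos'])
E
```

```text
[ 0.42388523 -0.19903606  0.24272765]
```

View pics/f.png

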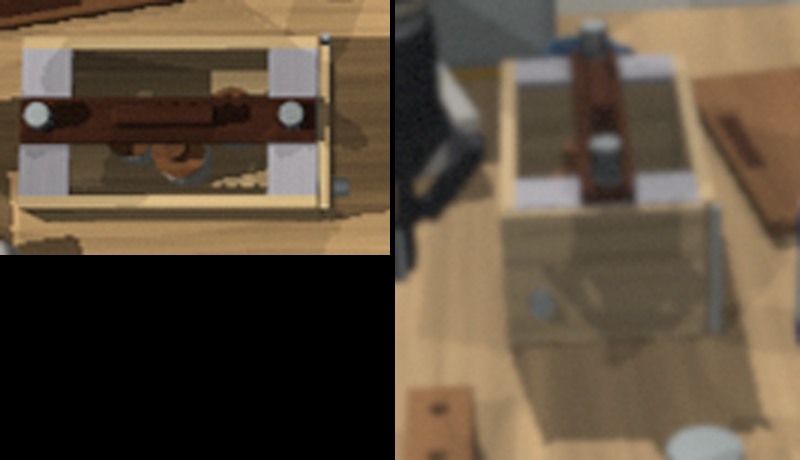

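The door is flush along the caddy end at crop x≈325, and the bar and both screws are home with the arm clear. Handing in.

```bash
python3 -c "
from station import ctrl
print(ctrl.finish_job())"
```

```text
the job is handed in; nothing more can be done
None
```

I handed the job in at about 51 s; the hand-in returned no verdict. The last pictures show all three canisters in the caddy, the bar on with both thumbscrews home, and the door shut; one canister was nudged a few centimetres inside the caddy but looked upright.

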